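# Clip two lifting eyes onto the snap hooks of a workshop rack

### The job

Put the two steel lifting eyes away on the grey rack: first clip the larger eye onto the left snap hook (left as seen from the robot), then the smaller eye onto the right one. Push each eye's ring in past the sprung gate and let the gate snap shut behind it, so that the eye hangs freely and still from its hook; do not shift the other things on the bench.

Things in the scene. Friction and masses are not known exactly. Their poses are not given: they have to be found in the camera images.
- rack: Grey steel portal fixed to the bench. Origin on the bench midway between its posts; +x away from the robot, +y left, z up. Posts 30 mm square, 250 mm high, at y = +-190 mm. Two level crossbars, 400 mm long, at z = 220 to 250 mm: the rear at x = -8 to +24 mm, carrying a snap hook under it at y = +80 (left) and at y = -80 mm (right); the front at x = -65 to -45 mm.
- front_bar (a point): Middle of the lower front edge of the front crossbar, z = 220 mm. The bar overhangs the space before the hooks: a tool pointing straight down there strikes it, so lean the tool 35 to 45 degrees, its body back towards the robot (rack -x). Axes as the rack's.
- hook_left_seat (a point): Bar centre at the lowest point of the left hook's bowl, z = 131 mm; a hung ring rests on it. The hook is 8 mm round bar in the rack's x-z plane: a shank comes straight down (axis at rack x = +18 mm), then a half-round bowl, 20 mm centre-line radius, 32 mm wide inside, curves forward (-x) and up to the tip. This point is 20 mm in front of the shank axis. Axes as the rack's.
- hook_left_tip (a point): Top of the left hook's tip, z = 169 mm, 40 mm in front (-x) of the shank axis. The mouth between tip and shank looks up and towards the robot and is shut by the gate; a ring's bar enters it over the tip, then goes down into the bowl, the tip passing through the ring.
- gate_left (a joint): Sprung gate in the left hook's mouth: 6 mm brass bar, 45 mm long, hinged 4 mm in front of the shank axis at z = 199 mm, slanting down to rest behind the tip (33 mm in front of the shank axis, z = 165). 0 = shut, up to 0.8 rad pressed inward (down and back); 2 to 4 N at its end. Springs shut once the ring's bar centre is 55 mm from the hinge, low in the bowl.
- hook_right_seat (a point): Bar centre at the lowest point of the right hook's bowl, z = 131 mm; a hung ring rests on it. The hook is 8 mm round bar in the rack's x-z plane: a shank comes straight down (axis at rack x = 0 mm), then a half-round bowl, 20 mm centre-line radius, 32 mm wide inside, curves forward (-x) and up to the tip. This point is 20 mm in front of the shank axis. Axes as the rack's.
- hook_right_tip (a point): Top of the right hook's tip, z = 169 mm, 40 mm in front (-x) of the shank axis. The mouth between tip and shank looks up and towards the robot and is shut by the gate; a ring's bar enters it over the tip, then goes down into the bowl, the tip passing through the ring.
- gate_right (a joint): Sprung gate in the right hook's mouth: 6 mm brass bar, 45 mm long, hinged 4 mm in front of the shank axis at z = 199 mm, slanting down to rest behind the tip (33 mm in front of the shank axis, z = 165). 0 = shut, up to 0.8 rad pressed inward (down and back); 2 to 4 N at its end. Springs shut once the ring's bar centre is 55 mm from the hinge, low in the bowl.
- eye_large: The larger plain steel lifting eye: a round ring of 10 mm bar, 60 mm outside and 40 mm inside diameter, with a straight shank along its -x, in the ring's plane. It lies flat on the bench. Origin on its underside below the ring's centre; z is the ring's axis. The shank's flat-sided part is 12 mm wide (y), 10 mm high and 30 mm long, from x = -30 to -60 mm, followed by an 8 mm round end. About 250 g.
- eye_large_center (a point): Centre of the larger eye's ring, 5 mm above its underside.
- eye_large_shank (a point): Middle of the flat-sided shank of the larger eye, 46 mm from the ring's centre along -x: the place to grip, 12 mm across.
- eye_small: The smaller plain steel lifting eye: a round ring of 8 mm bar, 46 mm outside and 30 mm inside diameter, with a straight shank along its -x, in the ring's plane. It lies flat on the bench. Origin on its underside below the ring's centre; z is the ring's axis. The shank's flat-sided part is 12 mm wide (y), 8 mm high and 30 mm long, from x = -23 to -53 mm, followed by an 8 mm round end. About 140 g.
- eye_small_center (a point): Centre of the smaller eye's ring, 4 mm above its underside.
- eye_small_shank (a point): Middle of the flat-sided shank of the smaller eye, 39 mm from the ring's centre along -x: the place to grip, 12 mm across.
- washer: Bystander: flat steel washer, 48 mm across, 6 mm thick. Origin under its centre.
- nut: Bystander: dark hexagon nut, 30 mm across flats, 18 mm high. Origin under its centre.
- oil_can: Bystander: white plastic bottle, 52 mm across, 120 mm high. Origin under its centre.
- die_spring: Bystander: blue die spring standing on end, 36 mm across, 70 mm high. Origin under its centre.
- packing_block: Bystander: wooden block 90 x 60 x 30 mm. Origin under its centre.
- spanner: Bystander: open-ended spanner lying flat behind the rack.
Things that resemble listed ones, but are neither listed nor needed, are in the scene too. Leave any red look-alike of the eye_large alone. Leave any blue look-alike of the eye_small alone.

How it is judged:
By the outcome, as a careful person would: the job done as asked, in the order asked, and still so for the second after the job is handed in, with the robot touching nothing.
It also fails if it takes over 72 s, if anything falls off the work surface, if the arm or the gripper's body presses on something with over 40 N, if the wrist force passes 120 N, or if a joint passes its speed limit or range.

### The arm

A 6-joint arm with a two-finger parallel gripper is mounted at the origin on the work surface. World frame = base frame: x ahead of the robot, y to its left, z up, the work surface at z = 0. Lengths are in m, angles in rad, forces in N, time in s.
With the tool pointing down it reaches from about 0.35 to 0.875 m from the base axis. Payload 4.2 kg.
Tool frame: the origin (TCP) lies at the very end of the fingers, on their centre line; the grasp point (between the pads) lies 19 mm behind it; z points along the fingers, x is the direction in which the jaws open and shut, and the axes are right-handed (so a half turn about z gives the same grasp; the last joint's range is limited). The gripper opens to 85 mm and grips with 20 to 120 N. Pads are 22 mm wide; open, the fingers measure 114 mm over their backs; the gripper's body (76 mm by 85 mm) begins 54 mm behind the grasp point. The pads swing forward as they close: fully open they stand 13 mm farther back than shut.
Start: joints at [1.564, 0.385, 0.008, 0, -1.194, -0.259], TCP at [0.164, 0.603, 0.231] pointing down, gripper open.
Joint ranges: [-3.14, 3.14], [-1.21, 2.06], [-1.07, 1.41], [-3.16, 2.05], [-2.99, -0.16], [-3.1, 3.1]. Speed limits (rad/s): [2.79, 2.79, 3.14, 3.14, 3.14, 3.14].

### API

Orientations are given as a unit quaternion [x, y, z, w].
In Python, from station import state, get_image, calibration, close_job gives the robot as it stands.
- The arm moves only by the shell command python3 -m pendant 'ROWS' [FORCE]. ROWS is JSON, a list of rows, each a list of 7 numbers: the shift along the tool's x, y, z in units of 40 mm (1.0 is 40 mm), then the turn, a rotation vector about the tool's x, y, z in units of 6 degrees (1.0 is 6 degrees), then the finger opening in mm, from 0 to 85.4. In form: [[x, y, z, rx, ry, rz, hand], ...]. A call has 1 to 20 rows; each row shifts and turns the commanded pose from where the row before left it, along the tool's axes as they then stand; what a row does not reach is not made up. A row lasts 1/12 s, in which the tool goes at most 41.7 mm and 7.16 degrees, less where a joint would pass 70% of its speed; a pose out of reach is approached as far as the arm can. A call is refused whole if a number of a shift passes 1 or a number of a turn 1, either way. A call with a gripper value outside its range is refused whole. The fingers move at their own pace and stop on an object; FORCE is the grip in N (left out, the last holds). Time passes only in rows, so rows that do not move let the fingers close. It gives the time, the measured TCP pose, the force and the opening at its end, in the units of the state.
- state(): the state, without advancing time (a new reading comes with each control period).
- get_image(name): name is "scene" or "top"; returns the picture (480x640x3 uint8, blue, green, red); there is no depth.
- calibration(name): a dict with "vertical_fov" (degrees; the focal length in pixels is half the picture's height over the tangent of half this angle, whatever the lens; pixels are square), "cx", "cy" (the principal point, pixels), "rvec" (rotation vector, rad) and "tvec" (3), from world to camera coordinates, as OpenCV has them. Camera axes: x right, y down, z forward; pixel columns grow to the right and rows downward; lengths in m; the calibration is good to about 2 mm. A picture is of the moment at which its call begins. calibration takes no time and is no camera call.
- close_job(): hands the job in, once; it reports no verdict.
The state is a dict: "t": time; "joint_pos": joint angles; "joint_vel": joint speeds; "tau": joint torques, N m; "tool_pos": TCP position; "orientation": TCP orientation; "force": force on the tool from outside, world axes, zero at the start; "moment": the same for the moment, N m; "grip_width": finger opening in m.
Only numpy, scipy, OpenCV 4.12 (cv2) and the standard library are available. Lean on these libraries where they do the work, as an engineer would, in place of code of your own. Each camera call takes 0.05 s, during which the arm holds its last target.

## Working session

There is one attempt and no reset: what is moved stays moved. The work goes in short steps, Python scripts to look and compute and a shell command to move; the robot and the scene stay as the last step left them, time stands still between calls to the robot, and variables do not carry over. Pictures are saved under pics/ and viewed, and the job is handed in when it is done.

```bash
ls; mkdir -p pics; python3 - <<'E'
from station import *
import cv2
print(state())
for n in("scene","top"):
    cv2.imwrite(f"pics/{n}0.png",get_image(n)); print(calibration(n))
E
```

```text
pics
{'t': 0.0, 'joint_pos': array([ 1.56358401e+00,  3.85560402e-01,  6.60823500e-03, -4.76837942e-04,
       -1.19400784e+00, -2.58582058e-01]), 'joint_vel': array([ 0.00020601,  0.00117399, -0.00093219, -0.00167404, -0.00109195,
        0.00098141]), 'tau': array([-2.49524428e-04, -3.92289662e+01,  1.88400346e+01,  4.18611869e+00,
       -4.58105715e-03, -1.13521079e-05]), 'tool_pos': array([0.1640175 , 0.60248162, 0.23021567]), 'orientation': array([-6.07105234e-01,  7.94620674e-01, -7.19018026e-04, -8.38148729e-04]), 'force': array([-0.56833898, -0.01446369, -0.21612906]), 'moment': array([-0.04348511, -0.01750445, -0.05534736]), 'grip_width': 0.08524612960714452}
{'vertical_fov': 46.24811898855649, 'cx': 323.253061212979, 'cy': 237.91818183241696, 'rvec': array([ 0.00653108,  2.94353376, -1.05510281]), 'tvec': array([0.53959635, 0.10413049, 1.29519864])}
{'vertical_fov': 48.66095481727221, 'cx': 311.14487770385244, 'cy': 243.52724382587488, 'rvec': array([ 2.05374216, -2.15088061,  0.2528763 ]), 'tvec': array([0.01047838, 0.57845155, 1.04746478])}
```

View pics/scene0.png

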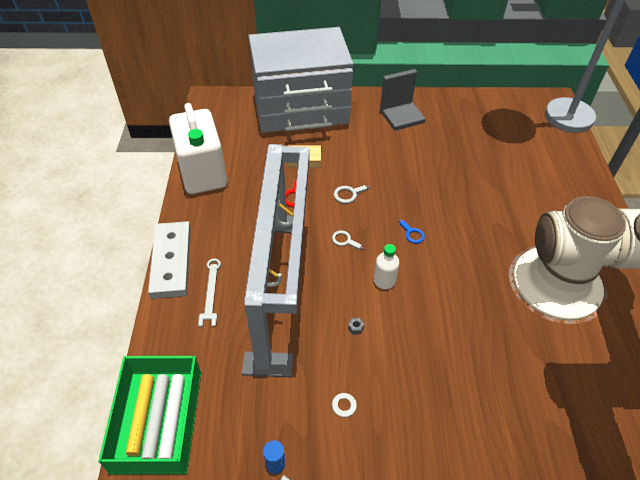

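View pics/top0.png

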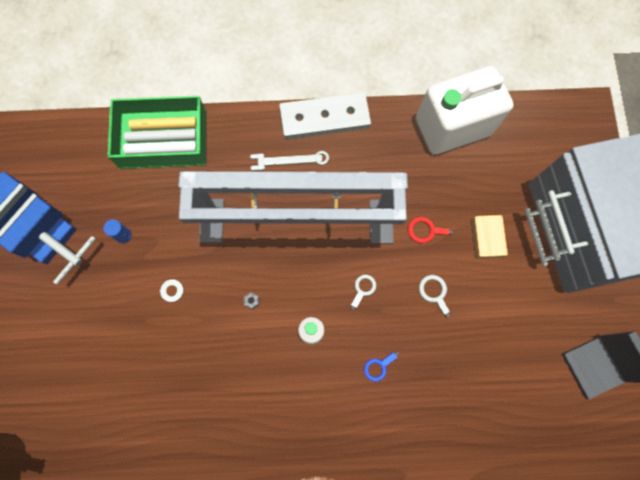

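```bash
cat > h.py <<'E'
import numpy as np, cv2
from station import *
def K(n):
    c=calibration(n); f=240/np.tan(np.radians(c['vertical_fov']/2))
    R=cv2.Rodrigues(np.array(c['rvec'],float))[0]; t=np.array(c['tvec'],float)
    return np.array([[f,0,c['cx']],[0,f,c['cy']],[0,0,1]]),R,t
def proj(n,P):
    k,R,t=K(n); q=(np.atleast_2d(P)@R.T+t)@k.T; return q[:,:2]/q[:,2:]
def ray(n,uv):
    k,R,t=K(n); d=R.T@np.linalg.inv(k)@np.array([uv[0],uv[1],1.]); return -R.T@t,d/np.linalg.norm(d)
def plane(n,uv,z):
    o,d=ray(n,uv); return o+d*(z-o[2])/d[2]
def tri(a,b):
    A=np.zeros((3,3));B=np.zeros(3);rs=[]
    for n,uv in(("scene",a),("top",b)):
        o,d=ray(n,uv);M=np.eye(3)-np.outer(d,d);A+=M;B+=M@o;rs.append((o,M))
    p=np.linalg.solve(A,B); return p,[float(np.linalg.norm(M@(p-o))*1000) for o,M in rs]
def crop(img,x0,y0,x1,y1,s,fn):
    cv2.imwrite(fn,cv2.resize(img[y0:y1,x0:x1],None,fx=s,fy=s,interpolation=cv2.INTER_CUBIC))
E
python3 - <<'E'
from h import *
s=cv2.imread('pics/scene0.png');t=cv2.imread('pics/top0.png')
crop(t,170,160,420,260,3.2,'pics/t_rack.png')
crop(s,230,130,380,390,2.3,'pics/s_rack.png')
for n,im in(('top',t),('scene',s)):
    print(n,K(n)[0][0,0],-K(n)[1].T@K(n)[2])
    hsv=cv2.cvtColor(im,cv2.COLOR_BGR2HSV)
    m=((hsv[...,1]<60)&(hsv[...,2]>120)).astype(np.uint8)
    nn,l,st,ce=cv2.connectedComponentsWithStats(m)
    for i in range(1,nn):
        if 60<st[i,4]<3000: print(st[i],ce[i].round(1),plane(n,ce[i],0.005).round(4))
E
```

```text
top 530.7880961447463 [ 3.23615177e-01 -8.54687472e-04  1.15202905e+00]
[ 123  128   73   26 1533] [159.8 140.8] [0.8538 0.3228 0.005 ]
[ 563  152   51  128 1144] [588.6 216. ] [ 0.6278 -0.6442  0.005 ]
[  0 183  23  29 158] [ 10.7 196.5] [0.7332 0.657  0.005 ]
[538 190  50  70 905] [558.9 224.1] [ 0.6122 -0.5742  0.005 ]
[  0 193  37  44 274] [ 17.1 213.6] [0.692  0.6393 0.005 ]
[526 208  28  58 288] [537.4 236.3] [ 0.5864 -0.522   0.005 ]
[489 217  13  37 225] [494.9 235.7] [ 0.592  -0.4274  0.005 ]
[478 218   8  36 108] [481.8 236.7] [ 0.5912 -0.3979  0.005 ]
[210 223  13  15 163] [216.1 229.9] [0.6339 0.1934 0.005 ]
[381 224  12  19 227] [386.5 233. ] [ 0.6092 -0.1862  0.005 ]
[ 39 232  56  52 708] [ 65.  252.7] [0.597  0.5267 0.005 ]
[351 274  25  34 346] [362.5 289.5] [ 0.4851 -0.124   0.005 ]
[419 275  30  42 490] [434.9 292.6] [ 0.471  -0.2809  0.005 ]
[160 279  24  23 333] [171.3 290.2] [0.5027 0.2913 0.005 ]
[244 293  15  16 140] [250.6 300.1] [0.4732 0.1196 0.005 ]
[298 317  26  27 430] [310.7 330.7] [ 0.4017 -0.0073  0.005 ]
[631 333   9  17  71] [635.6 339.5] [ 0.351 -0.
[... 723 characters left out ...]
8 114.1] [ 0.2944 -0.6076  0.005 ]
[286 116  46  14 152] [307.8 124.6] [ 0.5797 -0.5573  0.005 ]
[334 185  35  18 242] [348.4 192.8] [ 0.4717 -0.2823  0.005 ]
[332 230  31  19 202] [345.3 239.4] [ 0.485  -0.1253  0.005 ]
[374 252  25  37 710] [385.8 270.8] [ 0.3941 -0.0313  0.005 ]
[198 258  23  68 617] [210.  294.3] [0.7935 0.0336 0.005 ]
[349 318  15  12 104] [355.7 323.5] [0.4705 0.1093 0.005 ]
[242 351  12  23 207] [247.9 362.6] [0.6962 0.2014 0.005 ]
[271 353  17  12 176] [279.3 358. ] [0.6322 0.1912 0.005 ]
[142 374  27  85 995] [155.  416.6] [0.8654 0.3144 0.005 ]
[ 158  374   26   85 1045] [171.2 416.6] [0.8345 0.3145 0.005 ]
[332 393  25  24 337] [343.8 404.8] [0.5021 0.2922 0.005 ]
```

View pics/t_rack.png

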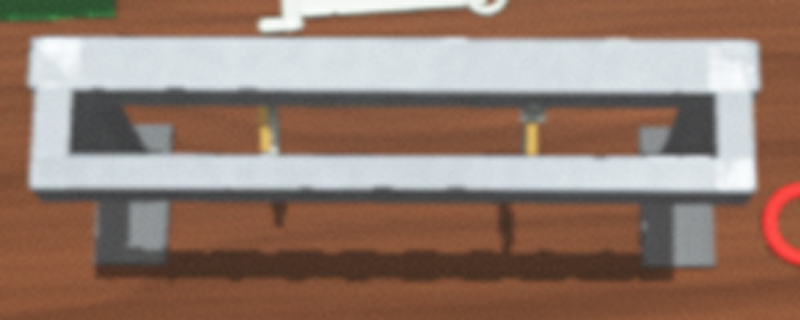

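View pics/s_rack.png

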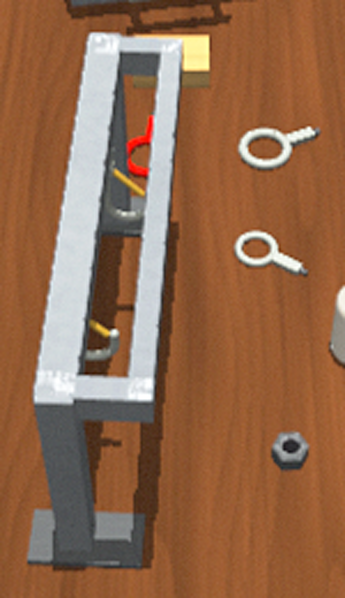

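```bash
python3 - <<'E'
from h import *
s=cv2.imread('pics/scene0.png');t=cv2.imread('pics/top0.png')
# rack
g=cv2.cvtColor(t,cv2.COLOR_BGR2GRAY).astype(float)
def edge(lo,hi,sign,cols):
    P=[]
    for c in cols:
        col=g[lo:hi,c]; d=np.diff(col)*sign; i=d.argmax()
        if 0<i<len(d)-1:
            a,b,e=d[i-1],d[i],d[i+1]; P.append((c,lo+i+.5+.5*(a-e)/(a-2*b+e)))
    P=np.array(P); k=np.polyfit(*P.T,1); r=abs(P[:,1]-np.polyval(k,P[:,0])); P=P[r<.6]; return np.polyfit(*P.T,1),len(P)
cols=list(range(195,395))
for nm,lo,hi,sg,xr in(("rear far",166,178,1,24),("rear near",183,194,-1,-8),("front far",203,213,1,-45),("front near",214,224,-1,-65)):
    k,n=edge(lo,hi,sg,cols)
    a,b=[plane("top",(u,np.polyval(k,u)),.25) for u in(200,390)]
    d=(a-b)[:2]; yaw=np.arctan2(-d[0],d[1]); 
    print(nm,n,a.round(4),b.round(4),"yaw deg",np.degrees(yaw).round(3), "perp dist",(a[:2]@[np.cos(yaw),np.sin(yaw)]).round(4)-xr/1000)
# bar ends
for row in(178,182,186,216):
    r=g[row]; l=170+np.diff(r[170:195]).argmax()+.5; e=397+np.diff(r[397:415]).argmin()+.5
    print(row,l,e,plane("top",(l,row),.25).round(4),plane("top",(e,row),.25).round(4))
# eyes
for n,im,boxes in(('top',t,((419,275,30,42),(351,274,25,34))),('scene',s,((334,185,35,18),(332,230,31,19)))):
  for (x,y,w,h),zz in zip(boxes,(.005,.004)):
    big=cv2.resize(im[y-6:y+h+6,x-6:x+w+6],None,fx=4,fy=4,interpolation=cv2.INTER_CUBIC)
    hsv=cv2.cvtColor(big,cv2.COLOR_BGR2HSV); m=((hsv[...,1]<90)&(hsv[...,2]>100)).astype(np.uint8)
    cs,hi=cv2.findContours(m,cv2.RETR_CCOMP,cv2.CHAIN_APPROX_NONE)
    f=lambda q:np.array(plane(n,((q[0]+.5)/4-.5+x-6,(q[1]+.5)/4-.5+y-6),zz))
    inner=max([i for i in range(len(cs)) if hi[0][i][3]>=0],key=lambda i:cv2.contourArea(cs[i]))
    outer=cs[hi[0][inner][3]][:,0]; W=np.array([f(q) for q in outer])[:,:2]
    I=np.array([f(q) for q in cs[inner][:,0]])[:,:2]
    el=cv2.fitEllipse((I*1e4).astype(np.float32)); c=np.array(el[0])/1e4
    d=np.linalg.norm(W-c,axis=1); far=W[d>(.040 if zz==.005 else .032)]
    v=far.mean(0)-c; tip=W[d.argmax()]
    pts=far[(np.linalg.norm(far-c,axis=1)<(.06 if zz==.005 else .05))]; v2=pts.mean(0)-c
    print(n,"center",c.round(4),"inner",np.array(el[1])/10,"shank dir deg",np.degrees(np.arctan2(v[1],v[0])).round(1),np.degrees(np.arctan2(v2[1],v2[0])).round(1),"tip d",d.max().round(4))
E
```

```text
rear far 200 [0.6785 0.1802 0.25  ] [ 0.6615 -0.1619  0.25  ] yaw deg -2.843 perp dist 0.6447999999999999
rear near 197 [0.6472 0.1802 0.25  ] [ 0.6295 -0.1594  0.25  ] yaw deg -2.992 perp dist 0.645
front far 196 [0.6094 0.1801 0.25  ] [ 0.5928 -0.1564  0.25  ] yaw deg -2.834 perp dist 0.6448
front near 195 [0.5899 0.1801 0.25  ] [ 0.573  -0.1548  0.25  ] yaw deg -2.889 perp dist 0.645
178 178.5 406.5 [0.6671 0.2188 0.25  ] [ 0.6485 -0.1907  0.25  ]
182 178.5 406.5 [0.6595 0.2187 0.25  ] [ 0.6409 -0.19    0.25  ]
186 178.5 407.5 [0.6519 0.2186 0.25  ] [ 0.6333 -0.1911  0.25  ]
216 178.5 405.5 [0.596 0.218 0.25 ] [ 0.5777 -0.1827  0.25  ]
top center [ 0.4812 -0.2764] inner [36.63609924 37.5610199 ] shank dir deg -155.7 -155.4 tip d 0.0691
top center [ 0.4956 -0.1305] inner [26.51365051 26.97827759] shank dir deg 147.3 147.8 tip d 0.0621
scene center [ 0.4814 -0.2785] inner [36.75957031 38.87068176] shank dir deg -154.4 -154.2 tip d 0.0701
scene center [ 0.4956 -0.1319] inner [27.30366516 29.5911438 ] shank dir deg 148.6 148.8 tip d 0.0618
```

```bash
cat >> h.py <<'E'
from scipy.spatial.transform import Rotation as Ro
YAW=np.radians(-2.87)
Rr=Ro.from_euler('z',YAW).as_matrix(); O=np.array([.6465,.0146,0])
def r2w(p): return O+Rr@(np.array(p,float)/1000)
def w2r(p): return (Rr.T@(np.array(p)-O))*1000
def down(head): # tool y along heading (deg), z down
    h=np.radians(head); y=np.array([np.cos(h),np.sin(h),0]);z=np.array([0,0,-1.]);return np.c_[np.cross(y,z),y,z]
def lean(L): # tool leaned L deg in rack frame, tool y = up-forward
    L=np.radians(L);z=np.array([np.sin(L),0,-np.cos(L)]);y=np.array([np.cos(L),0,np.sin(L)])
    return Rr@np.c_[np.cross(y,z),y,z]
def rows(p1,R1,N,p0=None,R0=None):
    if p0 is None:
        s=state();p0=s['tool_pos'];R0=Ro.from_quat(s['orientation']).as_matrix()
    w=Ro.from_matrix(R0.T@R1).as_rotvec()/N
    E=Ro.from_rotvec(w).as_matrix();A=np.zeros((3,3));M=np.eye(3)
    for _ in range(N): A+=R0@M;M=M@E
    v=np.linalg.solve(A,np.array(p1)-p0)
    r=np.r_[v/.04,np.degrees(w)/6]; print(N,'rows',r.round(3).tolist(),'total tool-shift mm/rot deg',(v*N*1000).round(1),np.degrees(w*N).round(1))
    return r
def st():
    s=state();R=Ro.from_quat(s['orientation']).as_matrix()
    print('t',round(s['t'],2),'p',s['tool_pos'].round(4),'rack',w2r(s['tool_pos']).round(1),'ey',R[:,1].round(3),'ez',R[:,2].round(3),'F',s['force'].round(1),'M',s['moment'].round(2),'w',round(s['grip_width']*1000,1),'j',s['joint_pos'].round(2))
    return s,R
E
python3 - <<'E'
from h import *
s=cv2.imread('pics/scene0.png');t=cv2.imread('pics/top0.png')
for n,im in(('scene',s),('top',t)):
    b=cv2.resize(im,None,fx=4,fy=4,interpolation=cv2.INTER_CUBIC)
    for hx,hy in((18,80),(0,-80)):
        for p,c in(((hx-20,hy,131),(255,0,255)),((hx-40,hy,169),(0,255,0)),((hx-4,hy,199),(255,255,0)),((hx-33,hy,165),(0,0,255))):
            u=proj(n,r2w(p))[0];cv2.circle(b,tuple(((u+.5)*4).astype(int)),4,c,2)
    if n=='scene': b=b[720:1240,1000:1280]
    else: b=b[760:900,900:1500]
    cv2.imwrite(f'pics/chk_{n}.png',b)
rows([.4396,-.2969,.15],down(25),32)
print(plane('top',(310.7,330.7),.12))
E
```

```text
32 rows [-0.165, -0.94, 0.063, -0.001, -0.0, 0.728] total tool-shift mm/rot deg [ -211.5 -1203.1    80.8] [-1.000e-01 -0.000e+00  1.398e+02]
[ 0.39390593 -0.00662311  0.12      ]
```

View pics/chk_scene.png

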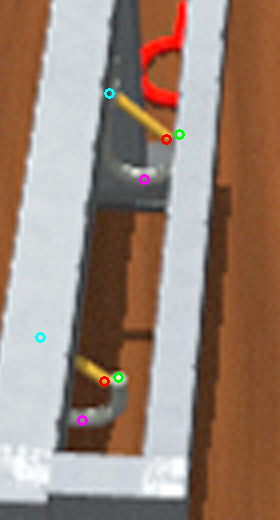

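View pics/chk_top.png

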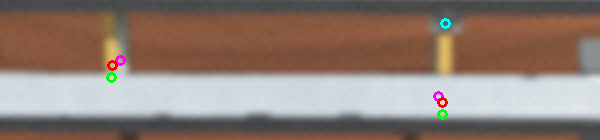

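```bash
python3 - <<'E'
from h import *
p,R=[.40,.07,.26],down(90)
r=rows(p,R,18); rows([.4396,-.2969,.12],down(25),14,np.array(p),R)
s=state();q=s['tool_pos'];Q=Ro.from_quat(s['orientation']).as_matrix()
for k in range(18):
    q=q+Q@r[:3]*.04;Q=Q@Ro.from_rotvec(np.radians(r[3:]*6)).as_matrix();print(q.round(2),end='')
E
```

```text
18 rows [0.233, -0.837, -0.041, -0.001, -0.001, 0.692] total tool-shift mm/rot deg [ 167.9 -602.9  -29.3] [-0.1 -0.1 74.8]
14 rows [-0.412, -0.56, 0.25, 0.0, 0.0, 0.774] total tool-shift mm/rot deg [-230.8 -313.7  140. ] [ 0.  0. 65.]
[0.19 0.58 0.23][0.22 0.56 0.23][0.25 0.54 0.24][0.27 0.52 0.24][0.3  0.49 0.24][0.32 0.47 0.24][0.34 0.44 0.24][0.36 0.41 0.24][0.37 0.38 0.25][0.39 0.34 0.25][0.4  0.31 0.25][0.4  0.28 0.25][0.41 0.24 0.25][0.41 0.21 0.25][0.41 0.17 0.26][0.41 0.14 0.26][0.41 0.1  0.26][0.4  0.07 0.26]
```

```bash
python3 -m pendant '[[0.23,-0.84,-0.04,0,0,0.69,50],[0.23,-0.84,-0.04,0,0,0.69,50],[0.23,-0.84,-0.04,0,0,0.69,50],[0.23,-0.84,-0.04,0,0,0.69,50],[0.23,-0.84,-0.04,0,0,0.69,50],[0.23,-0.84,-0.04,0,0,0.69,50],[0.23,-0.84,-0.04,0,0,0.69,50],[0.23,-0.84,-0.04,0,0,0.69,50],[0.23,-0.84,-0.04,0,0,0.69,50],[0.23,-0.84,-0.04,0,0,0.69,50],[0.23,-0.84,-0.04,0,0,0.69,50],[0.23,-0.84,-0.04,0,0,0.69,50],[0.23,-0.84,-0.04,0,0,0.69,50],[0.23,-0.84,-0.04,0,0,0.69,50],[0.23,-0.84,-0.04,0,0,0.69,50],[0.23,-0.84,-0.04,0,0,0.69,50],[0.23,-0.84,-0.04,0,0,0.69,50],[0.23,-0.84,-0.04,0,0,0.69,50]]' 60
python3 - <<'E'
from h import *
st(); rows([.4396,-.2969,.10],down(25),15)
E
```

```text
t: 1.6
tool_pos: [0.4036, 0.069, 0.2599]
orientation: [-0.0, 1.0, -0.0, -0.0]
force: [0.8, -0.4, 0.5]
grip_width: 0.0502
t 1.6 p [0.4036 0.069  0.2599] rack [-245.3   42.2  259.9] ey [-0.001  1.    -0.   ] ez [-0.001 -0.    -1.   ] F [ 0.8 -0.4  0.5] M [-0.05 -0.08 -0.02] w 50.2 j [ 0.57 -0.02 -0.43 -0.   -1.16 -0.57]
15 rows [-0.38, -0.524, 0.266, -0.0, -0.0, 0.723] total tool-shift mm/rot deg [-227.7 -314.2  159.9] [-0. -0. 65.]
```

```bash
python3 -m pendant '[[-0.38,-0.52,0.2,0,0,0.72,40],[-0.38,-0.52,0.2,0,0,0.72,40],[-0.38,-0.52,0.2,0,0,0.72,40],[-0.38,-0.52,0.2,0,0,0.72,40],[-0.38,-0.52,0.2,0,0,0.72,40],[-0.38,-0.52,0.27,0,0,0.72,40],[-0.38,-0.52,0.27,0,0,0.72,40],[-0.38,-0.52,0.27,0,0,0.72,40],[-0.38,-0.52,0.27,0,0,0.72,40],[-0.38,-0.52,0.27,0,0,0.72,40],[-0.38,-0.52,0.3,0,0,0.72,40],[-0.38,-0.52,0.3,0,0,0.72,40],[-0.38,-0.52,0.3,0,0,0.72,40],[-0.38,-0.52,0.3,0,0,0.72,40],[-0.38,-0.52,0.3,0,0,0.72,40],[0,0,0,0,0,0,40],[0,0,0,0,0,0,40]]'
python3 - <<'E'
from h import *
st(); rows([.4396,-.2969,.004],down(25),6)
cv2.imwrite('pics/a.png',np.hstack([get_image('top')[180:400,280:560],get_image('scene')[80:300,250:500]]))
E
```

```text
t: 3.02
tool_pos: [0.4422, -0.2941, 0.1049]
orientation: [0.535, 0.845, -0.0, -0.001]
force: [0.6, 0.4, 0.6]
grip_width: 0.0396
t 3.02 p [ 0.4422 -0.2941  0.1049] rack [-188.6 -318.6  104.9] ey [ 0.904  0.428 -0.002] ez [-0.003  0.001 -1.   ] F [0.6 0.4 0.6] M [ 0.04 -0.05  0.01] w 39.6 j [-0.28  0.36 -0.39 -0.   -0.83 -0.85]
6 rows [-0.006, -0.014, 0.421, -0.003, -0.003, 0.009] total tool-shift mm/rot deg [ -1.5  -3.4 100.9] [-0.1 -0.1  0.3]
```

View pics/a.png

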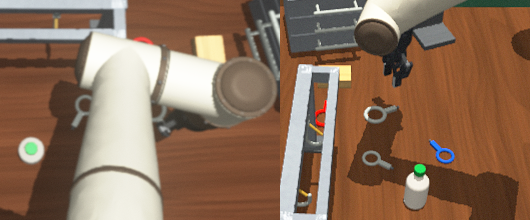

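```bash
python3 -m pendant '[[0,-0.04,0.5,0,0,0.05,40],[0,-0.04,0.5,0,0,0,40],[-0.04,0,0.5,0,0,0,40],[0,0,0.4,0,0,0,40],[0,0,0.3,0,0,0,40],[0,0,0.2,0,0,0,40],[0,0,0.05,0,0,0,40],[0,0,0,0,0,0,40]]'
python3 - <<'E'
from h import *
st()
crop(get_image('scene'),330,150,430,225,8,'pics/b.png')
E
```

```text
t: 3.78
tool_pos: [0.4418, -0.2957, 0.0082]
orientation: [0.536, 0.844, -0.0, 0.0]
force: [0.7, 0.2, 0.3]
grip_width: 0.0403
t 3.78 p [ 0.4418 -0.2957  0.0082] rack [-188.9 -320.2    8.2] ey [0.905 0.426 0.   ] ez [ 0. -0. -1.] F [0.7 0.2 0.3] M [-0.06 -0.02 -0.04] w 40.3 j [-0.28  0.5  -0.48  0.   -0.59 -0.85]
```

View pics/b.png

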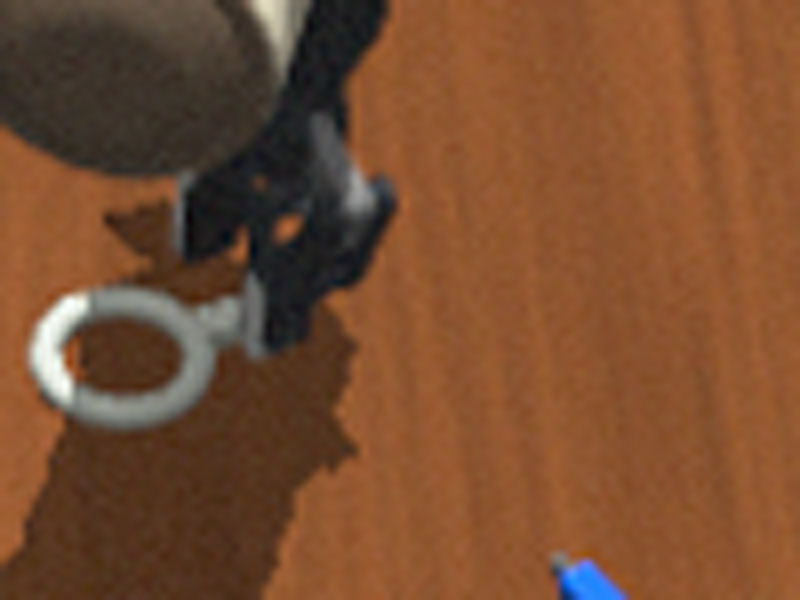

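```bash
python3 -m pendant '[[0,-0.05,0.11,0,0,0,40],[0,0,0,0,0,0,20],[0,0,0,0,0,0,20],[0,0,0,0,0,0,5],[0,0,0,0,0,0,5],[0,0,0,0,0,0,5],[0,0,0,0,0,0,5],[0,0,0,0,0,0,5],[0,0,0,0,0,0,5]]' 70
python3 - <<'E'
from h import *
st()
crop(get_image('scene'),330,150,430,225,8,'pics/c.png')
E
```

```text
t: 4.58
tool_pos: [0.4394, -0.2971, 0.0043]
orientation: [0.536, 0.844, -0.0, 0.0]
force: [-0.6, 1.2, 6.0]
grip_width: 0.0091
t 4.58 p [ 0.4394 -0.2971  0.0043] rack [-191.3 -321.7    4.3] ey [ 0.905  0.425 -0.   ] ez [-0. -0. -1.] F [-0.6  1.2  6. ] M [ 0.44  0.58 -0.01] w 9.1 j [-0.29  0.51 -0.48  0.   -0.58 -0.84]
```

View pics/c.png

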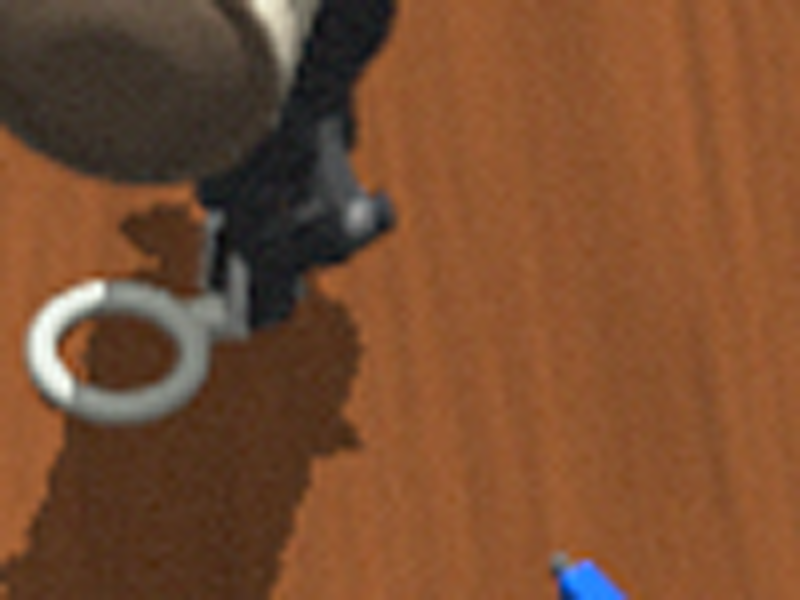

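```bash
python3 -m pendant '[[0,0,-0.2,0,0,0,5],[0,0,-0.5,0,0,0,5],[0,0,-0.7,0,0,0,5],[0,0,-0.9,0,0,0,5],[0,0,-0.7,0,0,0,5],[0,0,0,0,0,0,5],[0,0,0,0,0,0,5]]' 80
python3 - <<'E'
from h import *
s,R=st()
im=get_image('scene')
crop(im,300,90,430,187,6,'pics/d.png')
print(proj('scene',[.4814,-.2785,.005]))
# expected ring center if grip at 46mm and shank at TCP
p=s['tool_pos']; c=p+R[:,1]*.046; print(c, proj('scene',c))
E
```

```text
t: 5.22
tool_pos: [0.4403, -0.2972, 0.1253]
orientation: [0.536, 0.844, 0.001, 0.002]
force: [-0.6, 0.7, -3.6]
grip_width: 0.0085
t 5.22 p [ 0.4403 -0.2972  0.1253] rack [-190.4 -321.7  125.3] ey [0.905 0.425 0.003] ez [ 0.004 -0.001 -1.   ] F [-0.6  0.7 -3.6] M [ 0.05  0.15 -0.02] w 8.5 j [-0.29  0.33 -0.37 -0.   -0.87 -0.84]
[[344.73524797 193.82423624]]
[ 0.48189826 -0.27763708  0.12544546] [[346.61720299 159.63116951]]
```

View pics/d.png

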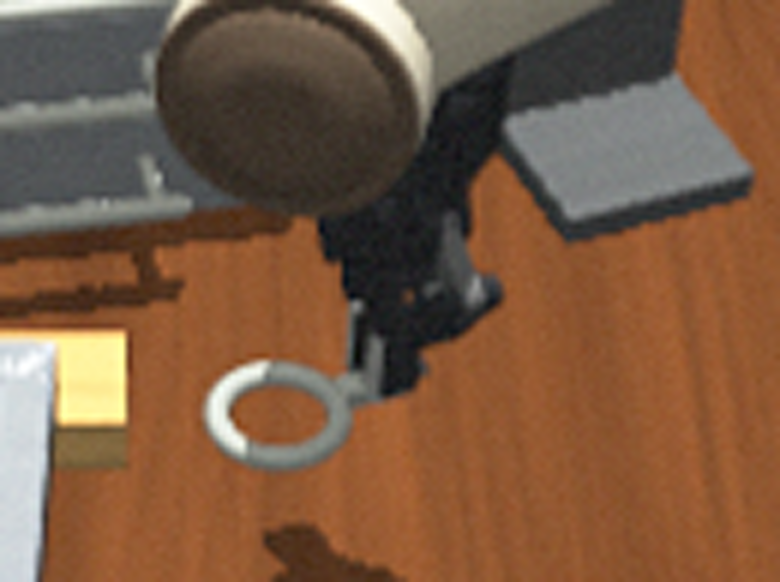

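```bash
python3 - <<'E'
from h import *
s,R=st()
p=r2w([-185,-150,200]); r=rows(p,lean(20),9)
r=rows(r2w([-180,80,200]),lean(43),8,p,lean(20))
E
```

```text
t 5.27 p [ 0.4389 -0.2967  0.1235] rack [-191.7 -321.3  123.5] ey [0.906 0.424 0.   ] ez [ 0.     0.001 -1.   ] F [ 0.1 -0.1 -3.4] M [0.01 0.12 0.01] w 8.9 j [-0.29  0.33 -0.37 -0.   -0.87 -0.84]
9 rows [0.452, 0.18, -0.194, -0.363, -0.091, 0.513] total tool-shift mm/rot deg [162.6  64.7 -69.9] [-19.6  -4.9  27.7]
8 rows [0.719, 0.014, 0.008, -0.479, 0.0, -0.0] total tool-shift mm/rot deg [230.    4.4   2.5] [-23.   0.  -0.]
```

```bash
python3 -m pendant '[[0.45,0.18,-0.4,-0.36,-0.09,0.51,5],[0.45,0.18,-0.4,-0.36,-0.09,0.51,5],[0.45,0.18,-0.3,-0.36,-0.09,0.51,5],[0.45,0.18,-0.2,-0.36,-0.09,0.51,5],[0.45,0.18,-0.15,-0.36,-0.09,0.51,5],[0.45,0.18,-0.1,-0.36,-0.09,0.51,5],[0.45,0.18,-0.1,-0.36,-0.09,0.51,5],[0.45,0.18,-0.1,-0.36,-0.09,0.51,5],[0.45,0.18,0,-0.36,-0.09,0.51,5],[0.72,0,0,-0.48,0,0,5],[0.72,0,0,-0.48,0,0,5],[0.72,0,0,-0.48,0,0,5],[0.72,0,0,-0.48,0,0,5],[0.72,0,0,-0.48,0,0,5],[0.72,0,0,-0.48,0,0,5],[0.72,0,0,-0.48,0,0,5],[0.72,0,0,-0.48,0,0,5],[0,0,0,0,0,0,5],[0,0,0,0,0,0,5]]' 
python3 - <<'E'
from h import *
s,R=st()
im=get_image('scene'); cv2.imwrite('pics/e.png',im)
c=s['tool_pos']+R[:,1]*.046; print(proj('scene',c))
L=43
p1=r2w([-160,80,140]);p2=r2w([-96.9,80,140])
rows(p1,lean(L),4);rows(p2,lean(L),4,p1,lean(L))
E
```

```text
t: 6.85
tool_pos: [0.4735, 0.0029, 0.2286]
orientation: [0.691, 0.656, 0.199, 0.227]
force: [0.1, -0.1, -1.8]
grip_width: 0.0087
t 6.85 p [0.4735 0.0029 0.2286] rack [-172.2  -20.3  228.6] ey [ 0.818 -0.035  0.575] ez [ 0.573 -0.053 -0.818] F [ 0.1 -0.1 -1.8] M [ 0.1   1.65 -0.05] w 8.7 j [ 0.18 -0.13 -1.07  1.34 -0.16 -3.1 ]
[[339.63052535 208.32227121]]
4 rows [0.636, -0.278, 0.473, -0.331, 0.058, 0.016] total tool-shift mm/rot deg [101.7 -44.5  75.7] [-8.   1.4  0.4]
4 rows [0.0, 0.288, 0.269, 0.0, 0.0, 0.0] total tool-shift mm/rot deg [ 0.  46.1 43. ] [0. 0. 0.]
```

View pics/e.png

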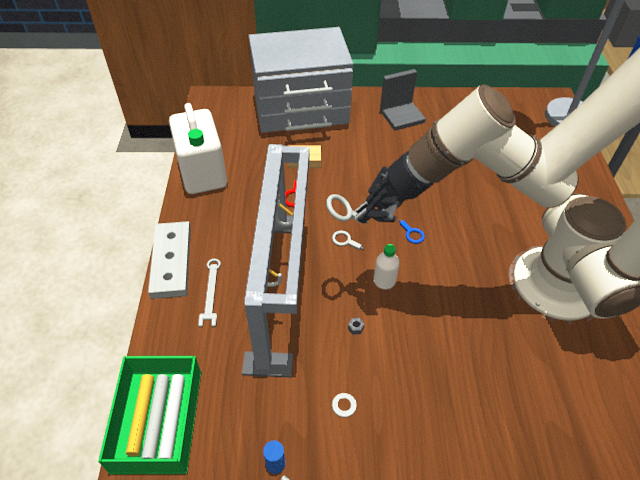

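```bash
cat > kin.py <<'E'
from h import *
from scipy.optimize import least_squares
rot=lambda a,t:Ro.from_euler(a,t).as_matrix()
C=np.c_[[0,0,-1.],[0,1.,0],[1.,0,0]]
def fk(q,P):
    L1,L2x,L2z,c,h,lat,lt=P
    A=rot('z',q[0]); B=rot('y',q[1]-q[2]); W=A@B@rot('x',-q[3])@rot('y',-q[4])
    p=A@(np.array([c,lat,h])+rot('y',q[1])@[0,0,L1]+B@[L2x,0,L2z])+W@[lt,0,0]
    return p,W@rot('x',-q[5])@C
E
python3 - <<'E'
from kin import *
s,R=st()
D=[([1.56358401,.385560402,.006608235,0,-1.19400784,-.258582],[.1640175,.60248162,.23021567]),
([.57,-.02,-.43,0,-1.16,-.57],[.4036,.069,.2599]),([-.28,.36,-.39,0,-.83,-.85],[.4422,-.2941,.1049]),
([-.28,.5,-.48,0,-.59,-.85],[.4418,-.2957,.0082]),([-.29,.51,-.48,0,-.58,-.84],[.4394,-.2971,.0043]),([-.29,.33,-.37,0,-.87,-.84],[.4389,-.2967,.1235]),
(s['joint_pos'],s['tool_pos'])]
w=[5,1,1,1,1,1,5]
f=lambda P:np.concatenate([k*(fk(q,P)[0]-p) for k,(q,p) in zip(w,D)]+[1e-3*(np.array(P)-[.4,.4,0,0,.4,-.16,.28])])
o=least_squares(f,[.4,.4,0,0,.4,-.16,.28]);print(o.x.round(4),(f(o.x)*1000).round(1)); print(s['joint_pos'])
print(fk(s['joint_pos'],o.x)[1].round(3),R.round(3))
E
```

```text
t 6.9 p [0.4735 0.0029 0.2284] rack [-172.2  -20.4  228.4] ey [ 0.818 -0.036  0.574] ez [ 0.572 -0.053 -0.818] F [ 0.4 -0.5 -2.3] M [ 0.12  1.63 -0.03] w 8.7 j [ 0.18 -0.13 -1.07  1.34 -0.16 -3.1 ]
[ 0.2192  0.128  -0.0365  0.4099  0.164  -0.1206  0.0568] [-1.958e+02 -2.880e+01 -5.800e+00  8.950e+01  1.038e+02 -1.800e+01
  5.820e+01  2.480e+01  9.350e+01  5.930e+01  2.620e+01  1.647e+02
  5.960e+01  2.240e+01  1.672e+02  5.880e+01  2.240e+01  8.070e+01
  7.000e+00 -2.377e+02 -9.180e+01 -2.000e-01 -3.000e-01 -0.000e+00
  4.000e-01 -2.000e-01  0.000e+00 -2.000e-01]
[ 0.18100074 -0.12955084 -1.06940816  1.3428596  -0.16023714 -3.09671348]
[[ 0.06   0.818  0.572]
 [ 0.998 -0.036 -0.053]
 [-0.023  0.574 -0.818]] [[ 0.06   0.818  0.572]
 [ 0.998 -0.036 -0.053]
 [-0.023  0.574 -0.818]]
```

```bash
cat > kin.py <<'E'
from h import *
from scipy.optimize import least_squares
rot=lambda a,t:Ro.from_euler(a,t).as_matrix()
C=np.c_[[0,0,-1.],[0,1.,0],[1.,0,0]]
def fk(q,P):
    L1,L2x,L2z,c,h,lat,lt,lat2=P
    A=rot('z',q[0]); B=rot('y',q[1]-q[2]); W=A@B@rot('x',-q[3])
    V=W@rot('y',-q[4])
    p=A@(np.array([c,lat,h])+rot('y',q[1])@[0,0,L1]+B@[L2x,0,L2z])+W@[0,lat2,0]+V@[lt,0,0]
    return p,V@rot('x',-q[5])@C
E
python3 - <<'E'
from kin import *
s,R=st()
D=[([1.56358401,.385560402,.006608235,0,-1.19400784,-.258582],[.1640175,.60248162,.23021567]),
([.57,-.02,-.43,0,-1.16,-.57],[.4036,.069,.2599]),([-.28,.36,-.39,0,-.83,-.85],[.4422,-.2941,.1049]),
([-.28,.5,-.48,0,-.59,-.85],[.4418,-.2957,.0082]),([-.29,.51,-.48,0,-.58,-.84],[.4394,-.2971,.0043]),([-.29,.33,-.37,0,-.87,-.84],[.4389,-.2967,.1235]),
(s['joint_pos'],s['tool_pos'])]
w=[5,1,1,1,1,1,5]
x0=[.4,.4,0,0,.4,0,.28,-.16]
f=lambda P:np.concatenate([k*(fk(q,P)[0]-p) for k,(q,p) in zip(w,D)]+[1e-3*(np.array(P)-x0)])
o=least_squares(f,x0);print(o.x.round(4).tolist(),(f(o.x)*1000).round(1))
E
```

```text
t 6.9 p [0.4735 0.0029 0.2284] rack [-172.2  -20.4  228.4] ey [ 0.818 -0.036  0.574] ez [ 0.572 -0.053 -0.818] F [ 0.4 -0.5 -2.3] M [ 0.12  1.63 -0.03] w 8.7 j [ 0.18 -0.13 -1.07  1.34 -0.16 -3.1 ]
[0.5631, 0.4215, -0.0008, 0.0013, 0.162, -0.0002, 0.2969, -0.1596] [ 0.3  0.2 -0.  -0.4 -0.3 -0.5 -1.3  1.1 -0.6 -0.1  2.5  0.6  0.7 -0.9
 -0.5  0.1 -1.   2.2  0.1  0.1 -0.2  0.2  0.  -0.   0.  -0.2 -0.   0.
  0. ]
```

```bash
cat >> kin.py <<'E'
PP=np.array([0.5631,0.4215,-0.0008,0.0013,0.162,-0.0002,0.2969,-0.1596])
LO=np.array([-3.14,-1.21,-1.07,-3.16,-2.99,-3.1]);HI=np.array([3.14,2.06,1.41,2.05,-.16,3.1])
def ik(p,R,q0):
    def f(q):
        a,A=fk(q,PP); return np.r_[(a-p)*5,Ro.from_matrix(A.T@R).as_rotvec()]
    o=least_squares(f,np.clip(q0,LO+1e-3,HI-1e-3),bounds=(LO,HI),xtol=1e-12); return o.x,np.abs(o.fun).max()
def allik(p,R,n=60,seed=0):
    g=np.random.default_rng(seed);S=[]
    for _ in range(n):
        q,e=ik(np.array(p),R,g.uniform(LO,HI))
        if e<1e-4 and not any(np.abs(q-x).max()<.02 for x in S): S.append(q)
    return S
E
python3 - <<'E'
from kin import *
for hy,hx in((80,18),(-80,0)):
  for L in(35,40,45):
    d=np.array([np.cos(np.radians(L)),0,np.sin(np.radians(L))])
    for nm,B in(('in',(hx-20,hy,140)),('out',(hx-63,hy,185)),('far',(hx-123,hy,185))):
        T=np.array(B)-(71 if hy>0 else 58)*d
        print(hy,L,nm,T.round(),[q.round(2).tolist() for q in allik(r2w(T),lean(L),40)])
E
```

```text
80 35 in [-60.  80.  99.] []
80 35 out [-103.   80.  144.] []
80 35 far [-163.   80.  144.] []
80 40 in [-56.  80.  94.] []
80 40 out [-99.  80. 139.] []
80 40 far [-159.   80.  139.] []
80 45 in [-52.  80.  90.] [[-0.13, 0.37, -0.72, -2.96, -0.31, 1.45]]
80 45 out [-95.  80. 135.] []
80 45 far [-155.   80.  135.] [[-0.14, 0.12, -0.84, -2.8, -0.18, 1.3]]
-80 35 in [-68. -80. 107.] []
-80 35 out [-111.  -80.  152.] []
-80 35 far [-171.  -80.  152.] []
-80 40 in [-64. -80. 103.] []
-80 40 out [-107.  -80.  148.] []
-80 40 far [-167.  -80.  148.] []
-80 45 in [-61. -80.  99.] []
-80 45 out [-104.  -80.  144.] []
-80 45 far [-164.  -80.  144.] []
```

```bash
python3 - <<'E'
from kin import *
for hy,hx in((80,18),(-80,0)):
  for L in(35,40,45,50):
    d=np.array([np.cos(np.radians(L)),0,np.sin(np.radians(L))])
    for nm,B in(('in',(hx-20,hy,140)),('out',(hx-63,hy,185)),('far',(hx-123,hy,185))):
        T=np.array(B)-(71 if hy>0 else 58)*d
        out=[]
        for q0 in([-.13,.37,-.72,-2.96,-.31,1.45],[-.3,.37,-.72,-2.96,-.31,1.45],[.4,.37,-.72,0,-.31,-1.7],[.2,.3,-.8,-1.57,-.4,0],[.2,.3,-.8,1.57,-.4,-3]):
            q,e=ik(r2w(T),lean(L),np.array(q0)); out.append((q.round(2).tolist(),round(float(e),3)))
        print(hy,L,nm,[o for o in out if o[1]<.02] or min(out,key=lambda o:o[1]))
E
```

```text
80 35 in ([-0.1, 0.33, -0.73, -3.16, -0.16, 1.63], 0.059)
80 35 out ([-0.11, 0.19, -0.82, -3.16, -0.16, 1.63], 0.11)
80 35 far ([-0.11, 0.1, -0.92, -3.16, -0.16, 1.64], 0.092)
80 40 in [([-0.11, 0.34, -0.68, -2.98, -0.16, 1.46], 0.015), ([-0.11, 0.34, -0.68, -2.98, -0.16, 1.46], 0.015), ([-0.11, 0.34, -0.68, -2.98, -0.16, 1.46], 0.015)]
80 40 out ([-0.11, 0.2, -0.81, -3.16, -0.16, 1.63], 0.039)
80 40 far ([-0.11, 0.11, -0.91, -3.12, -0.16, 1.6], 0.04)
80 45 in [([-0.13, 0.37, -0.72, -2.96, -0.31, 1.45], 0.0), ([-0.13, 0.37, -0.72, -2.96, -0.31, 1.45], 0.0), ([-0.13, 0.37, -0.72, -2.96, -0.31, 1.45], 0.0), ([-0.13, 0.37, -0.72, -2.96, -0.31, 1.45], 0.0)]
80 45 out [([-0.12, 0.21, -0.73, -2.84, -0.16, 1.32], 0.003), ([-0.12, 0.21, -0.73, -2.84, -0.16, 1.32], 0.003), ([-0.12, 0.21, -0.73, -2.84, -0.16, 1.32], 0.003)]
80 45 far [([-0.14, 0.12, -0.84, -2.8, -0.18, 1.3], 0.0), ([-0.14, 0.12, -0.84, -2.8, -0.18, 1.3], 0.0), ([-0.14, 0.12, -0.84, -2.8, -0.18, 1.3], 0.0)]
80 50 in [([-0.14, 0.41, -0.79, -3.01, -0.51, 1.51], 0.0), ([-0.14, 0.41, -0.79, -3.01, -0.51, 1.51], 0.0), ([-0.14, 0.41,
[... 868 characters left out ...]
([-0.26, 0.3, -0.48, -1.84, -0.16, 0.41], 0.058)
-80 45 out ([-0.22, 0.16, -0.54, -1.63, -0.16, 0.16], 0.104)
-80 45 far ([-0.22, 0.07, -0.64, -1.58, -0.16, 0.12], 0.089)
-80 50 in [([-0.35, 0.32, -0.52, -2.06, -0.26, 0.7], 0.0), ([-0.35, 0.32, -0.52, -2.06, -0.26, 0.7], 0.0), ([-0.35, 0.32, -0.52, -2.06, -0.26, 0.7], 0.0), ([-0.35, 0.32, -0.52, -2.06, -0.26, 0.7], 0.0)]
-80 50 out ([-0.25, 0.17, -0.54, -1.75, -0.16, 0.3], 0.028)
-80 50 far [([-0.25, 0.07, -0.64, -1.69, -0.16, 0.25], 0.013), ([-0.25, 0.07, -0.64, -1.69, -0.16, 0.25], 0.013), ([-0.25, 0.07, -0.64, -1.69, -0.16, 0.25], 0.013), ([-0.25, 0.07, -0.64, -1.69, -0.16, 0.25], 0.013), ([-0.25, 0.07, -0.64, -1.69, -0.16, 0.25], 0.013)]
```

```bash
python3 - <<'E'
from kin import *
Rz=lambda a:rot('z',np.radians(a))
for hy,hx,l in((80,18,71),(-80,0,58)):
  for yw in(-20,-10,0,10,20):
   for L in(30,40,45,50,55):
    R=Rz(yw)@lean(L); d=Rr.T@R[:,1]
    o=''
    for nm,B in(('in',(hx-20,hy,140)),('over',(hx-40,hy,182)),('far',(hx-123,hy,182))):
        T=r2w(np.array(B)-l*d)
        best=None
        for q0 in([-.13,.37,-.72,-2.96,-.31,1.45],[-.35,.32,-.52,-2.06,-.26,.7],[.4,.37,-.72,0,-.31,-1.7],[.2,.3,-.8,1.57,-.4,-3]):
            q,e=ik(T,R,np.array(q0))
            if e<1e-3: o+=f' {nm}{q.round(2).tolist()}';break
    if o.count('[')>=3 : print(hy,yw,L,o)
E
```

```text
80 0 50  in[-0.14, 0.41, -0.79, -3.01, -0.51, 1.51] over[-0.14, 0.29, -0.78, -2.96, -0.37, 1.46] far[-0.16, 0.19, -0.96, -2.94, -0.45, 1.46]
80 0 55  in[-0.14, 0.47, -0.84, -3.03, -0.7, 1.54] over[-0.14, 0.34, -0.85, -3.0, -0.58, 1.51] far[-0.17, 0.26, -1.03, -2.98, -0.68, 1.52]
80 10 55  in[-0.22, 0.45, -0.69, -2.61, -0.57, 1.31] over[-0.19, 0.31, -0.66, -2.47, -0.42, 1.12] far[-0.25, 0.22, -0.86, -2.5, -0.52, 1.22]
80 20 55  in[-0.2, 0.43, -0.53, -2.15, -0.49, 0.94] over[-0.13, 0.3, -0.5, -1.95, -0.38, 0.66] far[-0.21, 0.2, -0.7, -2.05, -0.47, 0.83]
-80 -10 50  in[-0.43, 0.35, -0.74, -2.75, -0.42, 1.34] over[-0.38, 0.21, -0.64, -2.46, -0.19, 1.0] far[-0.42, 0.08, -0.76, -2.31, -0.21, 0.88]
-80 -10 55  in[-0.45, 0.41, -0.82, -2.83, -0.64, 1.45] over[-0.46, 0.27, -0.79, -2.71, -0.47, 1.32] far[-0.56, 0.16, -0.92, -2.57, -0.52, 1.26]
-80 0 55  in[-0.48, 0.39, -0.65, -2.38, -0.51, 1.13] over[-0.41, 0.24, -0.59, -2.14, -0.35, 0.81] far[-0.51, 0.14, -0.75, -2.09, -0.43, 0.84]
-80 10 50  in[-0.3, 0.33, -0.45, -1.66, -0.32, 0.37] over[-0.18, 0.21, -0.46, -1.35, -0.24, -0.02] far[-0.28, 0.0
[... 170 characters left out ...]
0 20 30  in[0.06, 0.29, -0.47, -0.38, -0.32, -1.0] over[0.08, 0.19, -0.5, -0.3, -0.38, -1.1] far[0.11, 0.05, -0.68, -0.28, -0.34, -1.14]
-80 20 40  in[-0.08, 0.3, -0.41, -0.89, -0.31, -0.4] over[-0.03, 0.2, -0.46, -0.73, -0.32, -0.61] far[-0.05, 0.07, -0.6, -0.78, -0.32, -0.54]
-80 20 45  in[-0.2, 0.32, -0.39, -1.19, -0.37, -0.03] over[-0.14, 0.22, -0.42, -1.02, -0.36, -0.26] far[-0.2, 0.1, -0.56, -1.09, -0.39, -0.14]
-80 20 50  in[-0.33, 0.35, -0.4, -1.47, -0.47, 0.32] over[-0.27, 0.24, -0.42, -1.3, -0.44, 0.1] far[-0.36, 0.13, -0.57, -1.36, -0.5, 0.22]
-80 20 55  in[-0.43, 0.4, -0.43, -1.68, -0.58, 0.61] over[-0.39, 0.28, -0.44, -1.54, -0.55, 0.41] far[-0.5, 0.19, -0.6, -1.56, -0.63, 0.52]
```

```bash
python3 - <<'E'
from kin import *
Rz=lambda a:rot('z',np.radians(a))
for hy,hx,l in((80,18,71),):
  for yw in(0,20,30,40):
   for L in(40,45,50,70,80):
    R=Rz(yw)@lean(L); d=Rr.T@R[:,1]
    o=''
    for nm,B in(('in',(hx-20,hy,140)),('over',(hx-40,hy,182)),('far',(hx-123,hy,182))):
        T=r2w(np.array(B)-l*d)
        for q0 in([-.13,.37,-.72,-2.96,-.31,1.45],[-.35,.32,-.52,-2.06,-.26,.7],[-.2,.32,-.39,-1.19,-.37,0],[.4,.37,-.72,0,-.31,-1.7]):
            q,e=ik(T,R,np.array(q0))
            if e<1e-3: o+=f' {nm}{q.round(2).tolist()}';break
    print(hy,yw,L,o)
E
```

```text
80 0 40 
80 0 45  in[-0.13, 0.37, -0.72, -2.96, -0.31, 1.45] far[-0.14, 0.13, -0.85, -2.82, -0.2, 1.32]
80 0 50  in[-0.14, 0.41, -0.79, -3.01, -0.51, 1.51] over[-0.14, 0.29, -0.78, -2.96, -0.37, 1.46] far[-0.16, 0.19, -0.96, -2.94, -0.45, 1.46]
80 0 70  in[-0.15, 0.69, -0.92, -3.05, -1.27, 1.58] over[-0.15, 0.56, -0.96, -3.04, -1.17, 1.57]
80 0 80  in[-0.15, 0.86, -0.92, -3.05, -1.6, 1.59] over[-0.15, 0.74, -0.98, -3.04, -1.54, 1.59]
80 20 40 
80 20 45 
80 20 50  in[-0.06, 0.37, -0.43, -1.81, -0.28, 0.49] far[0.02, 0.14, -0.6, -1.65, -0.21, 0.26]
80 20 70  in[-0.33, 0.65, -0.69, -2.44, -1.04, 1.42] over[-0.33, 0.52, -0.71, -2.4, -0.96, 1.33] far[-0.43, 0.53, -0.91, -2.38, -1.13, 1.47]
80 20 80  in[-0.35, 0.82, -0.71, -2.49, -1.36, 1.54] over[-0.36, 0.7, -0.75, -2.47, -1.3, 1.49] far[-0.44, 0.78, -0.95, -2.41, -1.51, 1.67]
80 30 40  in[0.21, 0.33, -0.4, -0.84, -0.23, -0.54] over[0.28, 0.23, -0.48, -0.62, -0.21, -0.81]
80 30 45  in[0.08, 0.35, -0.37, -1.21, -0.3, -0.09] over[0.16, 0.25, -0.42, -0.99, -0.26, -0.37] far[0.18, 0.13, -0.57, -1.08, -0.23, -0.29]
80 30 50  in[-0.06, 0.39, -0
[... 397 characters left out ...]
40  in[0.09, 0.36, -0.32, -0.94, -0.43, -0.24] over[0.13, 0.27, -0.36, -0.82, -0.45, -0.39] far[0.16, 0.14, -0.52, -0.87, -0.41, -0.36]
80 40 45  in[-0.0, 0.39, -0.31, -1.17, -0.48, 0.05] over[0.04, 0.28, -0.34, -1.05, -0.48, -0.12] far[0.03, 0.17, -0.5, -1.12, -0.47, -0.03]
80 40 50  in[-0.09, 0.42, -0.32, -1.39, -0.55, 0.32] over[-0.05, 0.31, -0.35, -1.28, -0.54, 0.16] far[-0.09, 0.21, -0.51, -1.35, -0.56, 0.28]
80 40 70  in[-0.34, 0.63, -0.42, -1.91, -0.98, 1.05] over[-0.34, 0.52, -0.45, -1.86, -0.96, 0.95] far[-0.42, 0.48, -0.63, -1.87, -1.04, 1.1]
80 40 80  in[-0.38, 0.77, -0.43, -2.02, -1.22, 1.24] over[-0.39, 0.66, -0.48, -1.99, -1.19, 1.17] far[-0.47, 0.65, -0.66, -1.97, -1.29, 1.33]
```

```bash
cat >> kin.py <<'E'
Rz=lambda a:rot('z',np.radians(a))
def pose(B,L,yw,l=71):
    R=Rz(yw)@lean(L); return r2w(np.array(B,float)-l*(Rr.T@R[:,1])),R
def chk(p0,R0,p1,R1,N,q,pr=True):
    r=rows(p1,R1,N,p0,R0)
    p=p0;R=R0
    for k in range(N):
        p=p+R@r[:3]*.04;R=R@Ro.from_rotvec(np.radians(r[3:]*6)).as_matrix()
        qn,e=ik(p,R,q)
        if pr: print('  ',w2r(p).round(),qn.round(2),'err',round(e,4),'maxdq/s',(abs(qn-q).max()*12).round(2))
        q=qn
    return p1,R1,q
E
python3 - <<'E'
from kin import *
s=state();p=s['tool_pos'];R=Ro.from_quat(s['orientation']).as_matrix()
a=chk(p,R,r2w([-172,20,230]),Rz(10)@lean(8),6,s['joint_pos'])
a=chk(*a[:2],r2w([-172,40,220]),Rz(35)@lean(20),5,a[2])
b=pose((-140,80,205),50,35)
a=chk(*a[:2],*b,8,a[2])
E
```

```text
6 rows [0.168, 0.016, -0.004, 0.746, 0.143, -0.262] total tool-shift mm/rot deg [40.2  3.8 -1.1] [26.9  5.2 -9.4]
   [-172.  -14.  229.] [ 0.42 -0.11 -0.94  0.77 -0.36 -2.7 ] err 0.0 maxdq/s 6.87
   [-171.   -7.  229.] [ 0.48 -0.09 -0.82  0.5  -0.49 -2.45] err 0.0 maxdq/s 3.28
   [-171.   -0.  229.] [ 0.49 -0.05 -0.71  0.32 -0.61 -2.27] err 0.0 maxdq/s 2.17
   [-171.    7.  230.] [ 0.49 -0.02 -0.62  0.21 -0.72 -2.13] err 0.0 maxdq/s 1.65
   [-172.   13.  230.] [ 0.47  0.02 -0.53  0.12 -0.82 -2.02] err 0.0 maxdq/s 1.28
   [-172.   20.  230.] [ 0.46  0.06 -0.45  0.06 -0.93 -1.94] err 0.0 maxdq/s 1.23
5 rows [0.094, 0.022, 0.057, -0.394, 0.202, -0.81] total tool-shift mm/rot deg [18.8  4.5 11.4] [-11.8   6.1 -24.3]
   [-171.   24.  228.] [ 0.46  0.04 -0.48  0.05 -0.87 -1.85] err 0.0 maxdq/s 1.05
   [-171.   28.  226.] [ 0.46  0.03 -0.5   0.04 -0.82 -1.76] err 0.0 maxdq/s 1.14
   [-171.   32.  224.] [ 0.46  0.02 -0.52  0.01 -0.77 -1.65] err 0.0 maxdq/s 1.24
   [-171.   36.  222.] [ 0.45  0.01 -0.53 -0.02 -0.72 -1.54] err 0.0 maxdq/s 1.37
   [-172.   40.  220.] [ 0.44 -0.   -0.54 -0.06 -0.68 -1.41] err 0.0 maxdq/s 1.53
8 rows [0.045, -0.111, 0.19, -0.625, 0.0, 0.0] total tool-shift mm/rot deg [ 14.4 -35.4  60.7] [-30.   0.   0.]
   [-174.   41.  211.] [ 0.44 -0.02 -0.59 -0.09 -0.58 -1.39] err 0.0 maxdq/s 1.2
   [-176.   41.  203.] [ 0.44 -0.03 -0.64 -0.12 -0.48 -1.35] err 0.0 maxdq/s 1.21
   [-178.   43.  194.] [ 0.43 -0.03 -0.68 -0.18 -0.39 -1.3 ] err 0.0 maxdq/s 1.17
   [-178.   44.  185.] [ 0.42 -0.03 -0.7  -0.27 -0.3  -1.19] err 0.0 maxdq/s 1.24
   [-179.   46.  176.] [ 0.38 -0.01 -0.69 -0.45 -0.26 -0.99] err 0.0 maxdq/s 2.44
   [-179.   48.  168.] [ 0.29  0.01 -0.63 -0.73 -0.28 -0.65] err 0.0 maxdq/s 4.08
   [-178.   51.  159.] [ 0.14  0.04 -0.59 -1.04 -0.35 -0.25] err 0.0 maxdq/s 4.76
   [-177.   54.  151.] [-0.01  0.08 -0.59 -1.31 -0.44  0.11] err 0.0 maxdq/s 4.37
```

```bash
python3 -m pendant '[[0.05,0,0,0.25,0.05,-0.1,5],[0.05,0,0,0.25,0.05,-0.1,5],[0.05,0,0,0.25,0.05,-0.1,5],[0.1,0,0,0.4,0.1,-0.1,5],[0.1,0,0,0.5,0.1,-0.2,5],[0.1,0,0,0.6,0.1,-0.2,5],[0.15,0,0,0.7,0.15,-0.25,5],[0.15,0,0,0.7,0.15,-0.25,5],[0.15,0,0,0.7,0.15,-0.25,5],[0,0,0,0,0,0,5]]'
python3 - <<'E'
from kin import *
s,R=st();p=s['tool_pos']
a=chk(p,R,r2w([-172,40,220]),Rz(35)@lean(20),7,s['joint_pos'])
E
```

```text
t: 7.73
tool_pos: [0.4766, 0.0394, 0.2293]
orientation: [0.661, 0.746, 0.062, 0.054]
force: [1.0, 0.2, -1.6]
grip_width: 0.0085
t 7.73 p [0.4766 0.0394 0.2293] rack [-170.9   16.2  229.3] ey [0.979 0.118 0.165] ez [ 0.164  0.021 -0.986] F [ 1.   0.2 -1.6] M [-0.1   0.26 -0.03] w 8.5 j [ 0.46  0.05 -0.48  0.07 -0.89 -1.95]
7 rows [0.081, 0.018, 0.039, -0.246, 0.152, -0.583] total tool-shift mm/rot deg [22.7  4.9 11. ] [-10.3   6.4 -24.5]
   [-171.   20.  228.] [ 0.46  0.04 -0.49  0.06 -0.86 -1.88] err 0.0 maxdq/s 0.77
   [-170.   23.  226.] [ 0.46  0.03 -0.5   0.05 -0.82 -1.82] err 0.0 maxdq/s 0.81
   [-170.   26.  225.] [ 0.46  0.02 -0.52  0.04 -0.79 -1.75] err 0.0 maxdq/s 0.86
   [-170.   30.  224.] [ 0.46  0.02 -0.53  0.02 -0.76 -1.67] err 0.0 maxdq/s 0.91
   [-171.   33.  223.] [ 0.45  0.01 -0.53 -0.   -0.73 -1.59] err 0.0 maxdq/s 0.97
   [-171.   37.  221.] [ 0.45  0.   -0.54 -0.03 -0.71 -1.5 ] err 0.0 maxdq/s 1.03
   [-172.   40.  220.] [ 0.44 -0.   -0.54 -0.06 -0.68 -1.41] err 0.0 maxdq/s 1.1
```

```bash
python3 -m pendant '[[0.08,0.02,0.04,-0.25,0.15,-0.58,5],[0.08,0.02,0.04,-0.25,0.15,-0.58,5],[0.08,0.02,0.04,-0.25,0.15,-0.58,5],[0.08,0.02,0.04,-0.25,0.15,-0.58,5],[0.08,0.02,0.04,-0.25,0.15,-0.58,5],[0.08,0.02,0.04,-0.25,0.15,-0.58,5],[0.08,0.02,0.04,-0.25,0.15,-0.58,5],[0,0,0,0,0,0,5]]'
python3 - <<'E'
from kin import *
s,R=st();p=s['tool_pos']
a=chk(p,R,*pose((-140,80,205),50,35),18,s['joint_pos'])
E
```

```text
t: 8.4
tool_pos: [0.4729, 0.0603, 0.2184]
orientation: [0.478, 0.861, 0.152, 0.086]
force: [0.1, -0.1, -2.8]
grip_width: 0.0086
t 8.4 p [0.4729 0.0603 0.2184] rack [-175.6   37.   218.4] ey [0.797 0.498 0.343] ez [ 0.292  0.179 -0.939] F [ 0.1 -0.1 -2.8] M [-0.54  0.93 -0.02] w 8.6 j [ 0.44 -0.01 -0.55 -0.06 -0.68 -1.42]
18 rows [0.021, -0.044, 0.085, -0.277, 0.002, -0.001] total tool-shift mm/rot deg [ 14.9 -31.7  61.4] [-30.    0.2  -0.1]
   [-177.   37.  215.] [ 0.44 -0.01 -0.58 -0.07 -0.63 -1.41] err 0.0 maxdq/s 0.53
   [-177.   38.  211.] [ 0.44 -0.02 -0.6  -0.08 -0.59 -1.4 ] err 0.0 maxdq/s 0.53
   [-178.   38.  207.] [ 0.44 -0.03 -0.62 -0.09 -0.54 -1.38] err 0.0 maxdq/s 0.54
   [-179.   39.  203.] [ 0.44 -0.03 -0.64 -0.11 -0.5  -1.37] err 0.0 maxdq/s 0.53
   [-179.   40.  199.] [ 0.44 -0.03 -0.66 -0.13 -0.45 -1.35] err 0.0 maxdq/s 0.53
   [-179.   40.  195.] [ 0.44 -0.03 -0.68 -0.15 -0.41 -1.33] err 0.0 maxdq/s 0.52
   [-180.   41.  192.] [ 0.43 -0.03 -0.69 -0.18 -0.37 -1.29] err 0.0 maxdq/s 0.5
   [-180.   42.  188.] [ 0.43 -0.03 -0.7  -0.22 -0.33 -1.25] err 0.0 maxdq/s 0.49
   [-180.   43.  184.] [ 0.42 -0.03 -0.71 -0.27 -0.3  -1.2 ] err 0.0 maxdq/s 0.67
   [-180.   44.  180.] [ 0.41 -0.02 -0.7  -0.34 -0.27 -1.12] err 0.0 maxdq/s 0.91
   [-180.   45.  176.] [ 0.39 -0.02 -0.69 -0.43 -0.26 -1.02] err 0.0 maxdq/s 1.22
   [-180.   46.  173.] [ 0.36 -0.01 -0.67 -0.54 -0.25 -0.89] err 0.0 maxdq/s 1.58
   [-180.   47.  169.] [ 0.31  0.   -0.65 -0.67 -0.26 -0.73] err 0.0 maxdq/s 1.89
   [-179.   48.  165.] [ 0.26  0.01 -0.62 -0.81 -0.29 -0.56] err 0.0 maxdq/s 2.07
   [-179.   50.  161.] [ 0.19  0.03 -0.6  -0.95 -0.32 -0.38] err 0.0 maxdq/s 2.12
   [-179.   51.  158.] [ 0.12  0.04 -0.59 -1.08 -0.36 -0.21] err 0.0 maxdq/s 2.08
   [-178.   52.  154.] [ 0.06  0.06 -0.59 -1.2  -0.4  -0.04] err 0.0 maxdq/s 1.97
   [-177.   54.  151.] [-0.01  0.08 -0.59 -1.31 -0.44  0.11] err 0.0 maxdq/s 1.84
```

```bash
python3 -m pendant '[[0.02,-0.04,0.09,-0.28,0,0,5],[0.02,-0.04,0.09,-0.28,0,0,5],[0.02,-0.04,0.09,-0.28,0,0,5],[0.02,-0.04,0.09,-0.28,0,0,5],[0.02,-0.04,0.09,-0.28,0,0,5],[0.02,-0.04,0.09,-0.28,0,0,5],[0.02,-0.04,0.08,-0.28,0,0,5],[0.02,-0.04,0.08,-0.28,0,0,5],[0.02,-0.04,0.08,-0.28,0,0,5],[0.02,-0.04,0.08,-0.28,0,0,5],[0.02,-0.05,0.08,-0.28,0,0,5],[0.02,-0.05,0.08,-0.28,0,0,5],[0.02,-0.05,0.08,-0.28,0,0,5],[0.02,-0.05,0.08,-0.28,0,0,5],[0.02,-0.05,0.08,-0.28,0,0,5],[0.02,-0.05,0.08,-0.28,0,0,5],[0.02,-0.05,0.08,-0.28,0,0,5],[0.02,-0.05,0.08,-0.28,0,0,5],[0,0,0,0,0,0,5]]'
python3 - <<'E'
from kin import *
s,R=st();p=s['tool_pos']
c=p+R[:,1]*.046;B=p+R[:,1]*.071; print('B',w2r(B),proj('scene',[c,B]),proj('top',[c,B]))
im=get_image('scene');crop(im,250,140,450,290,4,'pics/f.png')
im=get_image('top');crop(im,180,160,380,310,4,'pics/f2.png')
a=chk(p,R,*pose((-70,80,188),50,35),6,s['joint_pos'])
a=chk(*a[:2],*pose((-24,80,184),50,35),4,a[2])
E
```

```text
t: 9.98
tool_pos: [0.473, 0.0751, 0.1508]
orientation: [0.441, 0.79, 0.371, 0.207]
force: [0.1, -1.6, -2.4]
grip_width: 0.0089
t 9.98 p [0.473  0.0751 0.1508] rack [-176.3   51.8  150.8] ey [0.544 0.335 0.769] ez [ 0.655  0.404 -0.639] F [ 0.1 -1.6 -2.4] M [-1.23  1.88 -0.09] w 8.9 j [-0.02  0.08 -0.59 -1.33 -0.45  0.13]
B [-138.9154881    77.47875832  205.42362066] [[346.39714172 266.51380604]
 [339.83114506 264.02775311]] [[255.52692853 273.66062915]
 [249.68876847 264.64038546]]
6 rows [-0.157, 0.099, 0.231, 0.007, 0.01, -0.009] total tool-shift mm/rot deg [-37.6  23.8  55.4] [ 0.3  0.4 -0.3]
   [-165.   52.  148.] [-0.03  0.1  -0.57 -1.33 -0.45  0.14] err 0.0 maxdq/s 0.29
   [-153.   52.  145.] [-0.03  0.13 -0.55 -1.34 -0.45  0.15] err 0.0 maxdq/s 0.29
   [-142.   53.  142.] [-0.03  0.15 -0.53 -1.34 -0.45  0.15] err 0.0 maxdq/s 0.28
   [-130.   53.  139.] [-0.03  0.17 -0.51 -1.35 -0.45  0.16] err 0.0 maxdq/s 0.28
   [-119.   53.  136.] [-0.03  0.2  -0.49 -1.35 -0.45  0.16] err 0.0 maxdq/s 0.27
   [-107.   54.  134.] [-0.03  0.22 -0.47 -1.35 -0.46  0.16] err 0.0 maxdq/s 0.26
4 rows [-0.165, 0.132, 0.196, 0.0, 0.0, 0.0] total tool-shift mm/rot deg [-26.4  21.2  31.4] [0. 0. 0.]
   [-96.  54. 133.] [-0.03  0.23 -0.44 -1.34 -0.45  0.15] err 0.0 maxdq/s 0.26
   [-84.  54. 132.] [-0.03  0.25 -0.42 -1.33 -0.45  0.14] err 0.0 maxdq/s 0.26
   [-73.  54. 131.] [-0.02  0.27 -0.4  -1.32 -0.45  0.13] err 0.0 maxdq/s 0.26
   [-61.  54. 130.] [-0.02  0.29 -0.38 -1.31 -0.45  0.11] err 0.0 maxdq/s 0.27
```

View pics/f.png

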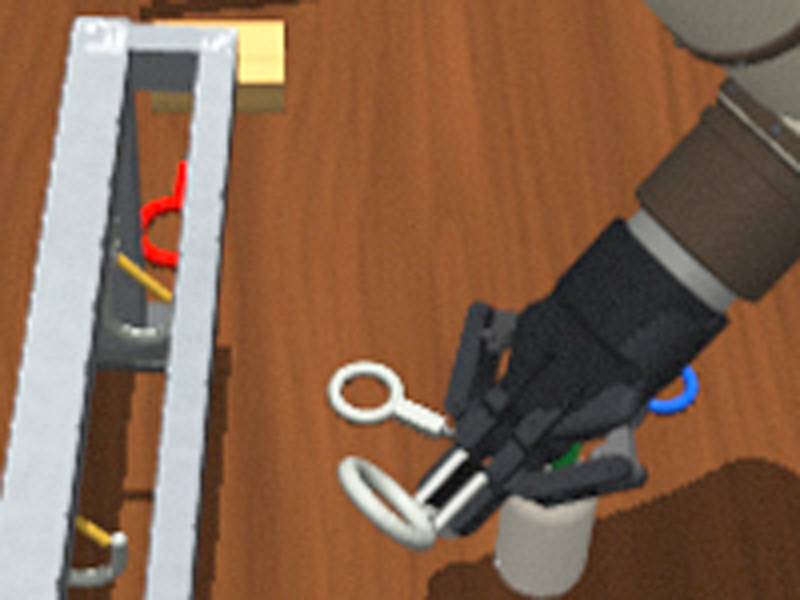

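View pics/f2.png

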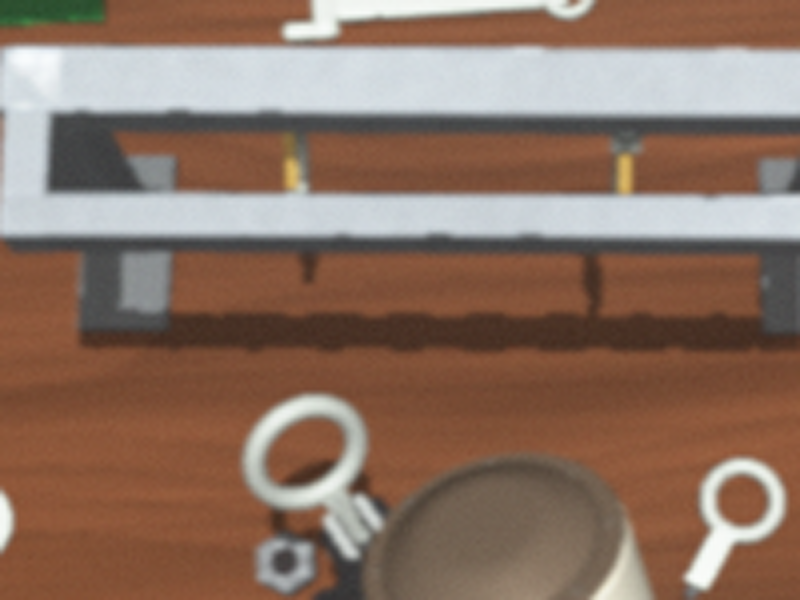

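```bash
python3 -m pendant '[[-0.16,0.1,0.23,0,0.01,-0.01,5],[-0.16,0.1,0.23,0,0.01,-0.01,5],[-0.16,0.1,0.23,0,0.01,-0.01,5],[-0.16,0.1,0.23,0,0.01,-0.01,5],[-0.16,0.1,0.23,0,0.01,-0.01,5],[-0.16,0.1,0.23,0,0.01,-0.01,5],[0,0,0,0,0,0,5]]' 100
python3 - <<'E'
from kin import *
s,R=st();p=s['tool_pos']
B=p+R[:,1]*.071; print('B',w2r(B))
a=chk(p,R,*pose((-24,80,184),50,35),5,s['joint_pos'],0)
E
```

```text
t: 10.67
tool_pos: [0.5465, 0.0753, 0.1366]
orientation: [0.434, 0.794, 0.373, 0.208]
force: [0.9, 0.2, -1.7]
grip_width: 0.0081
t 10.67 p [0.5465 0.0753 0.1366] rack [-102.9   55.6  136.6] ey [0.534 0.346 0.772] ez [ 0.653  0.412 -0.636] F [ 0.9  0.2 -1.7] M [-1.17  1.79 -0.04] w 8.1 j [-0.04  0.22 -0.46 -1.35 -0.46  0.18]
B [-66.27540575  82.05698874 191.37675764]
5 rows [-0.127, 0.078, 0.149, 0.017, -0.003, 0.018] total tool-shift mm/rot deg [-25.4  15.5  29.8] [ 0.5 -0.1  0.5]
```

```bash
python3 -m pendant '[[-0.13,0.08,0.15,0.02,0,0.02,5],[-0.13,0.08,0.15,0.02,0,0.02,5],[-0.13,0.08,0.15,0.02,0,0.02,5],[-0.13,0.08,0.15,0.02,0,0.02,5],[-0.13,0.08,0.15,0.02,0,0.02,5],[0,0,0,0,0,0,5]]' 100
python3 - <<'E'
from kin import *
s,R=st();p=s['tool_pos']
B=p+R[:,1]*.071; print('B',w2r(B))
crop(get_image('scene'),240,210,360,300,6.5,'pics/g.png')
a=chk(p,R,*pose((-11,80,176),50,35),3,s['joint_pos'],0)
a=chk(*a[:2],*pose((-8,80,152),50,35),4,a[2],0)
a=chk(*a[:2],*pose((-3,80,141),50,35),2,a[2],0)
E
```

```text
t: 11.17
tool_pos: [0.588, 0.0712, 0.1304]
orientation: [0.439, 0.793, 0.37, 0.204]
force: [-0.1, 0.4, -1.9]
grip_width: 0.008
t 11.17 p [0.588  0.0712 0.1304] rack [-61.3  53.6 130.4] ey [0.545 0.342 0.765] ez [ 0.648  0.408 -0.644] F [-0.1  0.4 -1.9] M [-1.13  1.78 -0.06] w 8.0 j [-0.02  0.28 -0.38 -1.3  -0.45  0.11]
B [-23.83686066  79.7245416  184.77947498]
3 rows [-0.06, 0.001, 0.116, -0.003, -0.004, -0.002] total tool-shift mm/rot deg [-7.2  0.1 13.9] [-0.1 -0.1 -0. ]
4 rows [-0.011, -0.105, 0.108, 0.0, 0.0, 0.0] total tool-shift mm/rot deg [ -1.7 -16.8  17.3] [0. 0. 0.]
2 rows [-0.036, -0.072, 0.128, 0.0, 0.0, 0.0] total tool-shift mm/rot deg [-2.9 -5.8 10.2] [0. 0. 0.]
```

View pics/g.png

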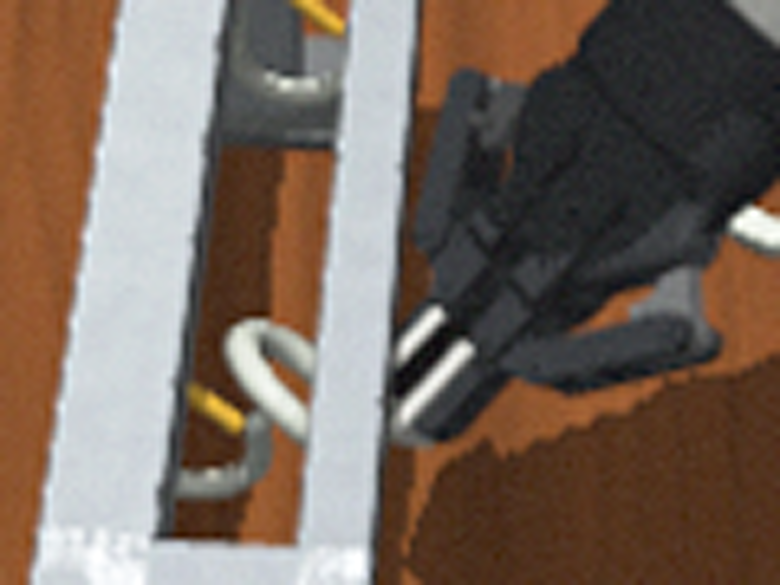

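```bash
python3 -m pendant '[[-0.06,0,0.12,0,0,0,5],[-0.06,0,0.12,0,0,0,5],[-0.06,0,0.12,0,0,0,5],[0,0,0,0,0,0,5]]'
python3 - <<'E'
from kin import *
s,R=st();p=s['tool_pos']
B=p+R[:,1]*.071; print('B',w2r(B),proj('scene',B))
im=get_image('scene');crop(im,240,210,360,300,6.5,'pics/g2.png')
im=get_image('top');crop(im,200,170,320,260,6.5,'pics/g3.png')
a=chk(p,R,*pose((-8,80,152),50,35),4,s['joint_pos'],0)
E
```

```text
t: 11.55
tool_pos: [0.5994, 0.0711, 0.1203]
orientation: [0.439, 0.793, 0.37, 0.203]
force: [-1.6, 0.7, -0.7]
grip_width: 0.0083
t 11.55 p [0.5994 0.0711 0.1203] rack [-49.9  54.  120.3] ey [0.547 0.341 0.765] ez [ 0.646  0.409 -0.644] F [-1.6  0.7 -0.7] M [-1.01  1.69  0.21] w 8.3 j [-0.03  0.32 -0.36 -1.33 -0.46  0.14]
B [-12.35582908  80.15786741 174.58937336] [[274.02280142 272.02234746]]
4 rows [-0.018, -0.094, 0.108, -0.005, -0.006, -0.004] total tool-shift mm/rot deg [ -2.8 -15.   17.4] [-0.1 -0.1 -0.1]
```

View pics/g2.png

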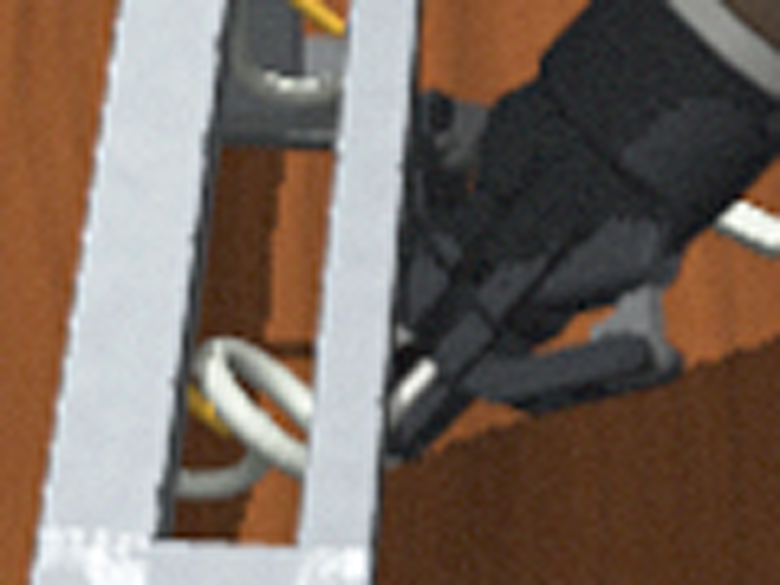

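View pics/g3.png

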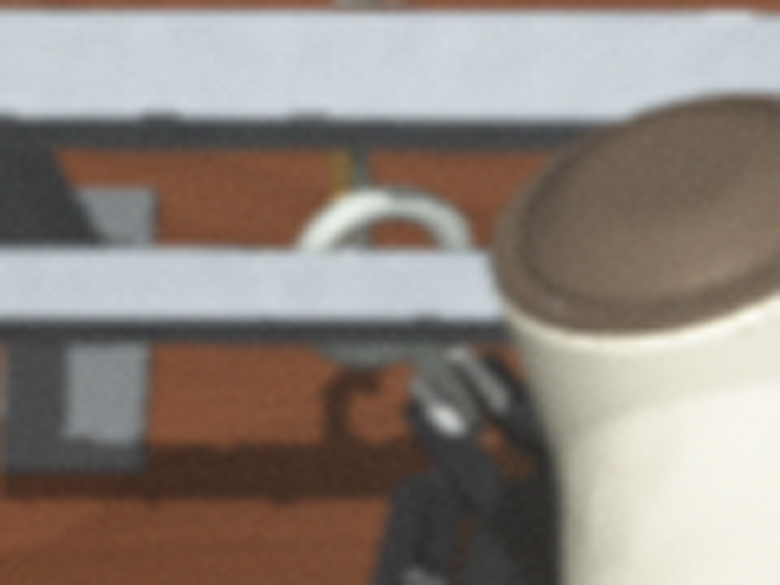

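```bash
python3 -m pendant '[[-0.02,-0.09,0.11,0,0,0,5],[-0.02,-0.09,0.11,0,0,0,5],[-0.02,-0.09,0.11,0,0,0,5],[0,0,0,0,0,0,5]]'
python3 - <<'E'
from kin import *
s,R=st();p=s['tool_pos']
B=p+R[:,1]*.071; print('B',w2r(B))
im=get_image('scene');crop(im,240,210,360,300,6.5,'pics/h2.png')
a=chk(p,R,*pose((-8,80,152),50,35),2,s['joint_pos'],0)
a=chk(*a[:2],*pose((-3,80,142),50,35),3,a[2],0)
E
```

```text
t: 11.98
tool_pos: [0.6035, 0.0701, 0.1041]
orientation: [0.439, 0.793, 0.37, 0.203]
force: [-1.5, -0.9, -2.0]
grip_width: 0.0077
t 11.98 p [0.6035 0.0701 0.1041] rack [-45.8  53.3 104.1] ey [0.547 0.341 0.765] ez [ 0.648  0.407 -0.644] F [-1.5 -0.9 -2. ] M [-1.07  1.77 -0.  ] w 7.7 j [-0.06  0.35 -0.36 -1.39 -0.47  0.23]
B [ -8.21115476  79.40171966 158.39028588]
2 rows [0.002, -0.057, 0.058, -0.008, -0.003, -0.011] total tool-shift mm/rot deg [ 0.2 -4.6  4.6] [-0.1 -0.  -0.1]
3 rows [-0.024, -0.042, 0.08, 0.0, 0.0, 0.0] total tool-shift mm/rot deg [-2.9 -5.   9.6] [0. 0. 0.]
```

View pics/h2.png

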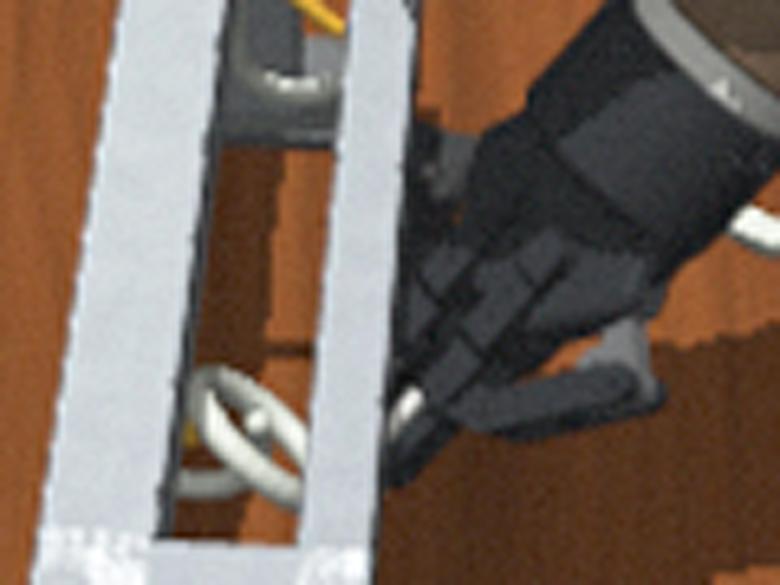

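The hook's tip now sits inside the ring (crop 257,425), with the gate pressed back. Continuing down into the bowl.

```bash
python3 -m pendant '[[0,-0.06,0.06,0,0,0,5],[0,-0.06,0.06,0,0,0,5],[-0.02,-0.04,0.08,0,0,0,5],[-0.02,-0.04,0.08,0,0,0,5],[-0.02,-0.04,0.08,0,0,0,5],[0,0,0,0,0,0,5]]'
python3 - <<'E'
from kin import *
s,R=st();p=s['tool_pos']
B=p+R[:,1]*.071; print('B',w2r(B))
im=get_image('scene');crop(im,240,210,360,300,6.5,'pics/i2.png')
b=pose(w2r(B),78,20)
a=chk(p,R,*b,14,s['joint_pos'])
E
```

```text
t: 12.53
tool_pos: [0.6087, 0.0712, 0.0866]
orientation: [0.439, 0.793, 0.369, 0.203]
force: [0.2, -0.5, -1.8]
grip_width: 0.0078
t 12.53 p [0.6087 0.0712 0.0866] rack [-40.6  54.6  86.6] ey [0.547 0.341 0.764] ez [ 0.646  0.408 -0.645] F [ 0.2 -0.5 -1.8] M [-1.16  1.78  0.01] w 7.8 j [-0.07  0.4  -0.35 -1.45 -0.48  0.31]
B [ -2.9668177   80.7224932  140.85338059]
14 rows [0.014, 0.001, 0.062, -0.333, -0.163, 0.077] total tool-shift mm/rot deg [ 7.8  0.6 34.8] [-28.  -13.7   6.5]
   [-39.  56.  85.] [-0.11  0.41 -0.37 -1.57 -0.5   0.44] err 0.0 maxdq/s 1.6
   [-38.  58.  84.] [-0.15  0.42 -0.39 -1.68 -0.53  0.58] err 0.0 maxdq/s 1.62
   [-37.  59.  82.] [-0.19  0.44 -0.42 -1.79 -0.57  0.71] err 0.0 maxdq/s 1.58
   [-35.  61.  81.] [-0.23  0.46 -0.45 -1.9  -0.62  0.83] err 0.0 maxdq/s 1.5
   [-34.  62.  79.] [-0.26  0.49 -0.48 -1.99 -0.67  0.95] err 0.0 maxdq/s 1.38
   [-32.  64.  78.] [-0.29  0.52 -0.52 -2.08 -0.73  1.05] err 0.0 maxdq/s 1.25
   [-30.  65.  77.] [-0.31  0.54 -0.55 -2.15 -0.8   1.15] err 0.0 maxdq/s 1.11
   [-28.  67.  76.] [-0.32  0.58 -0.58 -2.22 -0.87  1.23] err 0.0 maxdq/s 0.97
   [-27.  68.  75.] [-0.34  0.61 -0.61 -2.28 -0.94  1.3 ] err 0.0 maxdq/s 0.85
   [-25.  70.  74.] [-0.34  0.64 -0.64 -2.33 -1.01  1.36] err 0.0 maxdq/s 0.86
   [-23.  71.  73.] [-0.35  0.68 -0.66 -2.37 -1.08  1.41] err 0.0 maxdq/s 0.88
   [-21.  73.  73.] [-0.35  0.71 -0.68 -2.41 -1.15  1.45] err 0.0 maxdq/s 0.88
   [-19.  74.  72.] [-0.35  0.75 -0.7  -2.45 -1.23  1.49] err 0.0 maxdq/s 0.88
   [-17.  76.  71.] [-0.35  0.78 -0.71 -2.48 -1.3   1.52] err 0.0 maxdq/s 0.88
```

View pics/i2.png

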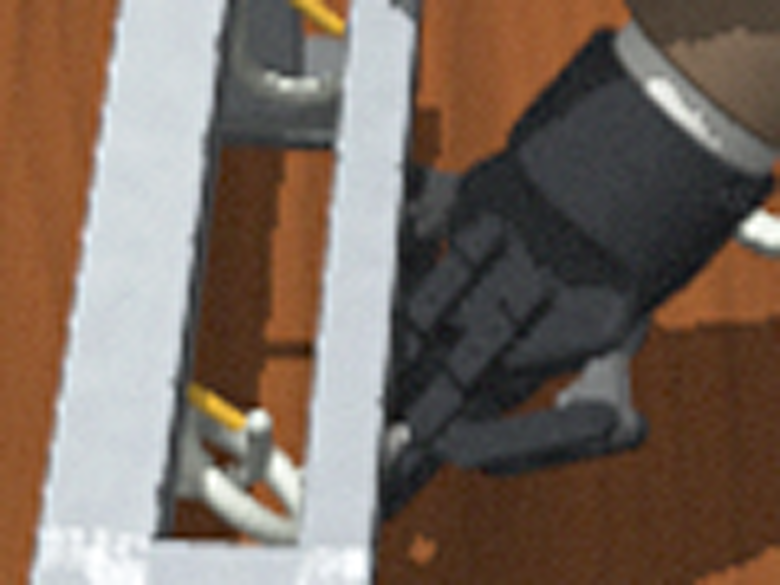

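```bash
python3 - <<'E'
from kin import *
s,R=st();p=s['tool_pos']
B=p+R[:,1]*.071; print('B',w2r(B))
a=chk(p,R,*pose((-2,80,140.5),64,25),8,s['joint_pos'])
E
```

```text
t 12.58 p [0.6087 0.0712 0.087 ] rack [-40.6  54.6  87. ] ey [0.547 0.341 0.765] ez [ 0.647  0.408 -0.645] F [-0.4 -0.  -1.9] M [-1.16  1.74  0.02] w 8.0 j [-0.07  0.4  -0.35 -1.45 -0.48  0.31]
B [ -3.01787358  80.72801881 141.25888702]
8 rows [0.017, -0.0, 0.057, -0.294, -0.177, 0.111] total tool-shift mm/rot deg [ 5.3 -0.  18.4] [-14.1  -8.5   5.3]
   [-40.  56.  85.] [-0.11  0.41 -0.37 -1.56 -0.49  0.42] err 0.0 maxdq/s 1.41
   [-38.  58.  84.] [-0.14  0.42 -0.39 -1.67 -0.52  0.55] err 0.0 maxdq/s 1.47
   [-37.  59.  83.] [-0.18  0.43 -0.42 -1.77 -0.55  0.67] err 0.0 maxdq/s 1.47
   [-36.  61.  81.] [-0.21  0.45 -0.45 -1.88 -0.59  0.79] err 0.0 maxdq/s 1.43
   [-35.  62.  80.] [-0.24  0.47 -0.48 -1.97 -0.64  0.9 ] err 0.0 maxdq/s 1.35
   [-33.  64.  79.] [-0.27  0.5  -0.51 -2.06 -0.69  1.  ] err 0.0 maxdq/s 1.24
   [-32.  65.  78.] [-0.29  0.52 -0.55 -2.15 -0.74  1.1 ] err 0.0 maxdq/s 1.12
   [-30.  67.  77.] [-0.31  0.55 -0.58 -2.22 -0.81  1.18] err 0.0 maxdq/s 0.99
```

```bash
python3 -m pendant '[[0.02,0,0.06,-0.29,-0.18,0.11,5],[0.02,0,0.06,-0.29,-0.18,0.11,5],[0.02,0,0.06,-0.29,-0.18,0.11,5],[0.02,0,0.06,-0.29,-0.18,0.11,5],[0.02,0,0.06,-0.29,-0.18,0.11,5],[0.02,0,0.06,-0.29,-0.18,0.11,5],[0.02,0,0.05,-0.29,-0.18,0.11,5],[0.02,0,0.05,-0.29,-0.18,0.11,5],[0,0,0,0,0,0,5]]'
python3 - <<'E'
from kin import *
s,R=st();p=s['tool_pos']
B=p+R[:,1]*.071; print('B',w2r(B))
im=get_image('scene');crop(im,200,150,440,330,3.3,'pics/j2.png')
E
```

```text
t: 13.33
tool_pos: [0.6184, 0.0836, 0.0759]
orientation: [0.475, 0.704, 0.438, 0.296]
force: [0.3, 1.1, -2.2]
grip_width: 0.008
t 13.33 p [0.6184 0.0836 0.0759] rack [-31.5  67.5  75.9] ey [0.41  0.165 0.897] ez [ 0.832  0.335 -0.442] F [ 0.3  1.1 -2.2] M [-0.78  2.01  0.19] w 8.0 j [-0.31  0.55 -0.59 -2.22 -0.8   1.19]
B [ -2.99703904  80.63947277 139.56155048]
```

View pics/j2.png

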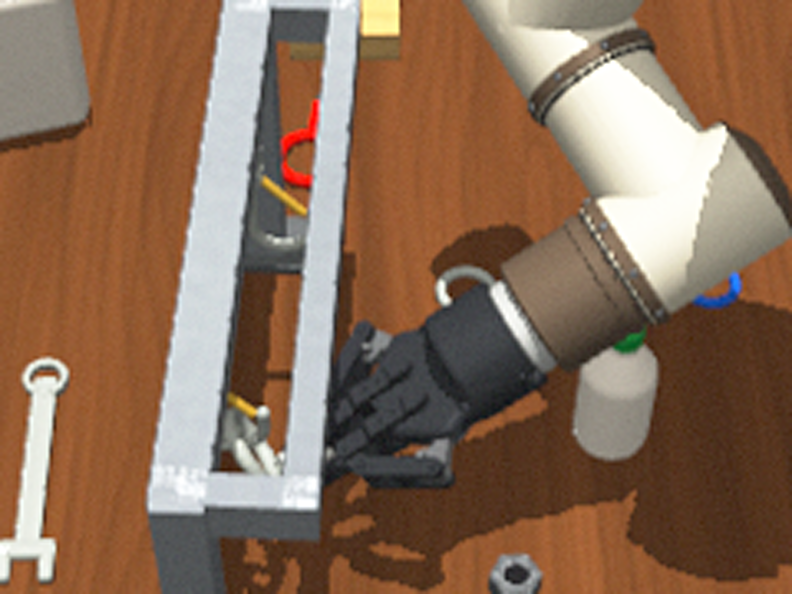

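```bash
python3 -m pendant '[[0,0,0,0,0,0,15],[0,0,0,0,0,0,25],[0,0,0,0,0,0,40],[0,0,0,0,0,0,40],[0,0,0,0,0,0,40],[0,0,-0.1,0,0,0,40],[0,0,-0.3,0,0,0,40],[0,0,-0.6,0,0,0,40],[0,0,-0.6,0,0,0,40],[0,0,-0.6,0,0,0,40],[0,0,-0.4,0,0,0,40],[0,0,0,0,0,0,40]]' 60
python3 - <<'E'
from kin import *
s,R=st();p=s['tool_pos']
im=get_image('scene');crop(im,200,150,440,330,3.3,'pics/k2.png')
im=get_image('top');crop(im,170,150,410,330,3.3,'pics/k3.png')
E
```

```text
t: 14.38
tool_pos: [0.5298, 0.0486, 0.1247]
orientation: [0.473, 0.704, 0.438, 0.298]
force: [-0.2, 0.9, 0.5]
grip_width: 0.0401
t 14.38 p [0.5298 0.0486 0.1247] rack [-118.3   28.1  124.7] ey [0.406 0.169 0.898] ez [ 0.833  0.335 -0.44 ] F [-0.2  0.9  0.5] M [-0.69  1.62  0.05] w 40.1 j [-0.43  0.34 -0.7  -2.02 -0.81  1.05]
```

View pics/k2.png

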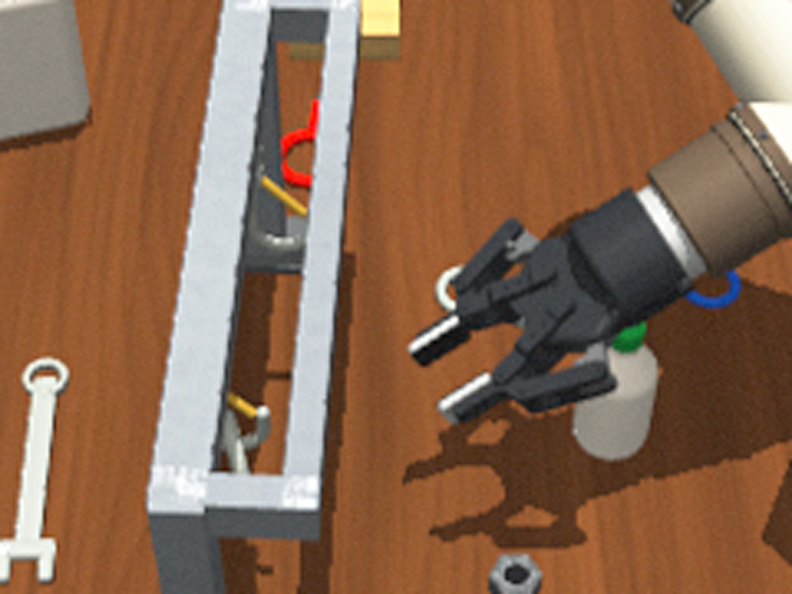

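View pics/k3.png

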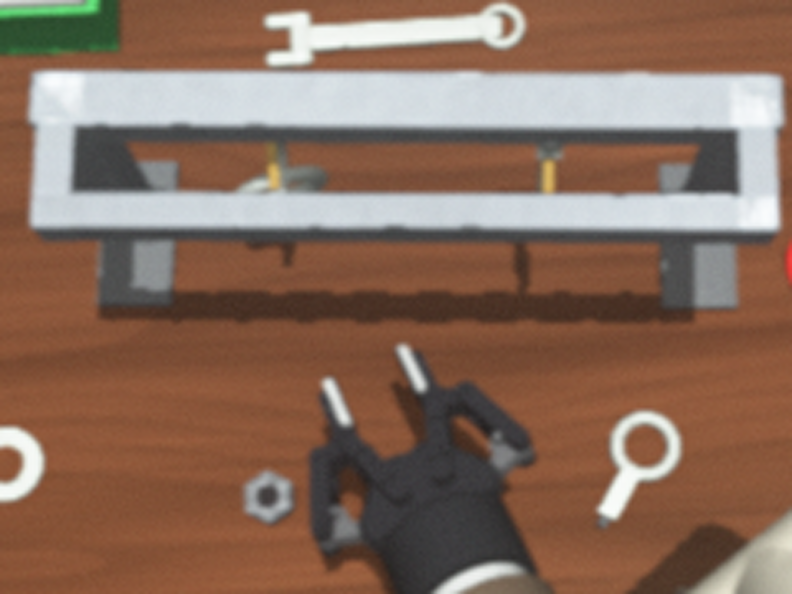

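```bash
python3 - <<'E'
from kin import *
s,R=st();p=s['tool_pos']
a=chk(p,R,r2w([-165,20,200]),Rz(37)@lean(48),9,s['joint_pos'])
a=chk(*a[:2],r2w([-170,-40,220]),Rz(30)@lean(18),14,a[2])
a=chk(*a[:2],[.4625,-.1106,.11],down(-31.8),12,a[2])
E
```

```text
t 14.48 p [0.5323 0.0486 0.1241] rack [-115.7   28.3  124.1] ey [0.406 0.168 0.898] ez [ 0.834  0.335 -0.439] F [0.2 0.6 0. ] M [-0.66  1.66 -0.05] w 40.0 j [-0.42  0.35 -0.7  -2.03 -0.81  1.05]
9 rows [0.047, 0.106, -0.225, 0.294, 0.189, -0.122] total tool-shift mm/rot deg [ 16.8  38.2 -81. ] [15.9 10.2 -6.6]
   [-122.   27.  132.] [-0.39  0.29 -0.66 -1.93 -0.74  0.92] err 0.0 maxdq/s 1.54
   [-128.   26.  140.] [-0.35  0.24 -0.63 -1.83 -0.68  0.78] err 0.0 maxdq/s 1.67
   [-134.   26.  148.] [-0.3   0.19 -0.6  -1.72 -0.62  0.64] err 0.0 maxdq/s 1.77
   [-140.   25.  156.] [-0.24  0.15 -0.58 -1.59 -0.58  0.48] err 0.0 maxdq/s 1.84
   [-146.   24.  165.] [-0.18  0.11 -0.56 -1.47 -0.54  0.33] err 0.0 maxdq/s 1.87
   [-151.   23.  173.] [-0.13  0.08 -0.54 -1.34 -0.52  0.17] err 0.0 maxdq/s 1.86
   [-156.   22.  182.] [-0.07  0.05 -0.53 -1.22 -0.5   0.02] err 0.0 maxdq/s 1.8
   [-161.   21.  191.] [-0.02  0.02 -0.53 -1.1  -0.5  -0.12] err 0.0 maxdq/s 1.68
   [-165.   20.  200.] [ 0.03 -0.   -0.53 -0.98 -0.5  -0.24] err 0.0 maxdq/s 1.51
14 rows [-0.084, -0.036, -0.068, 0.357, -0.046, 0.0
[... 1619 characters left out ...]
 -0.52 -0.02 -0.74 -1.65] err 0.0 maxdq/s 1.0
   [-157.  -80.  174.] [ 0.21  0.13 -0.52 -0.01 -0.74 -1.73] err 0.0 maxdq/s 0.97
   [-157.  -88.  165.] [ 0.2   0.15 -0.52 -0.   -0.74 -1.81] err 0.0 maxdq/s 0.94
   [-158.  -96.  155.] [ 0.18  0.17 -0.52  0.   -0.75 -1.88] err 0.0 maxdq/s 0.91
   [-160. -105.  146.] [ 0.17  0.19 -0.52  0.01 -0.75 -1.96] err 0.0 maxdq/s 0.88
   [-163. -112.  137.] [ 0.15  0.21 -0.52  0.01 -0.76 -2.03] err 0.0 maxdq/s 0.86
   [-167. -120.  128.] [ 0.14  0.23 -0.52  0.01 -0.77 -2.1 ] err 0.0 maxdq/s 0.84
   [-172. -127.  119.] [ 0.12  0.25 -0.52  0.   -0.78 -2.17] err 0.0 maxdq/s 0.82
   [-178. -134.  110.] [ 0.11  0.27 -0.52 -0.   -0.79 -2.23] err 0.0 maxdq/s 0.8
```

```bash
python3 -m pendant '[[0.05,0.11,-0.22,0.29,0.19,-0.12,40],[0.05,0.11,-0.22,0.29,0.19,-0.12,40],[0.05,0.11,-0.22,0.29,0.19,-0.12,40],[0.05,0.11,-0.22,0.29,0.19,-0.12,40],[0.05,0.11,-0.22,0.29,0.19,-0.12,40],[0.05,0.11,-0.22,0.29,0.19,-0.12,40],[0.05,0.11,-0.22,0.29,0.19,-0.12,40],[0.05,0.11,-0.22,0.29,0.19,-0.12,40],[0.05,0.11,-0.22,0.29,0.19,-0.12,40]]'
python3 -m pendant '[[-0.08,-0.04,-0.07,0.36,-0.05,0.07,40],[-0.08,-0.04,-0.07,0.36,-0.05,0.07,40],[-0.08,-0.04,-0.07,0.36,-0.05,0.07,40],[-0.08,-0.04,-0.07,0.36,-0.05,0.07,40],[-0.08,-0.04,-0.07,0.36,-0.05,0.07,40],[-0.08,-0.04,-0.07,0.36,-0.05,0.07,40],[-0.08,-0.04,-0.07,0.36,-0.05,0.07,40],[-0.08,-0.04,-0.07,0.36,-0.05,0.07,40],[-0.08,-0.04,-0.07,0.36,-0.05,0.07,40],[-0.08,-0.04,-0.07,0.36,-0.05,0.07,40],[-0.08,-0.04,-0.07,0.36,-0.05,0.07,40],[-0.08,-0.04,-0.07,0.36,-0.05,0.07,40],[-0.08,-0.04,-0.07,0.36,-0.05,0.07,40],[-0.08,-0.04,-0.07,0.36,-0.05,0.07,40],[0,0,0,0,0,0,40]]'
python3 - <<'E'
from kin import *
s,R=st();p=s['tool_pos']
a=chk(p,R,[.4625,-.1106,.11],down(-31.8),12,s['joint_pos'],0)
s=get_image('scene');t=get_image('top');cv2.imwrite('pics/l1.png',t);crop(s,220,150,420,300,4,'pics/l2.png')
for n,im,(x,y,w,h) in(('top',t,(351,274,25,34)),('scene',s,(332,230,31,19))):
    zz=.004
    big=cv2.resize(im[y-6:y+h+6,x-6:x+w+6],None,fx=4,fy=4,interpolation=cv2.INTER_CUBIC)
    hsv=cv2.cvtColor(big,cv2.COLOR_BGR2HSV); m=((hsv[...,1]<90)&(hsv[...,2]>100)).astype(np.uint8)
    cs,hi=cv2.findContours(m,cv2.RETR_CCOMP,cv2.CHAIN_APPROX_NONE)
    f=lambda q:np.array(plane(n,((q[0]+.5)/4-.5+x-6,(q[1]+.5)/4-.5+y-6),zz))
    L=[i for i in range(len(cs)) if hi[0][i][3]>=0]
    if not L: print(n,'hidden');continue
    i=max(L,key=lambda i:cv2.contourArea(cs[i]));I=np.array([f(q) for q in cs[i][:,0]])[:,:2]
    el=cv2.fitEllipse((I*1e4).astype(np.float32));print(n,np.array(el[0])/1e4,np.array(el[1])/10)
E
```

```text
t: 15.23
tool_pos: [0.4845, 0.046, 0.1997]
orientation: [0.428, 0.807, 0.361, 0.189]
force: [0.3, 0.3, -0.1]
grip_width: 0.0399
t: 16.48
tool_pos: [0.4742, -0.0133, 0.2186]
orientation: [0.516, 0.843, 0.132, 0.082]
force: [1.0, -0.0, 0.6]
grip_width: 0.0399
t 16.48 p [ 0.4742 -0.0133  0.2186] rack [-170.7  -36.5  218.6] ey [0.847 0.434 0.306] ez [ 0.274  0.137 -0.952] F [ 1.  -0.   0.6] M [-0.25  0.52  0.03] w 39.9 j [ 0.28  0.01 -0.52 -0.09 -0.74 -1.32]
12 rows [-0.224, -0.063, 0.214, 0.226, -0.126, 0.811] total tool-shift mm/rot deg [-107.4  -30.2  102.7] [16.3 -9.  58.4]
top hidden
scene [ 0.49558315 -0.13192251] [27.40426025 29.63933411]
```

View pics/l2.png

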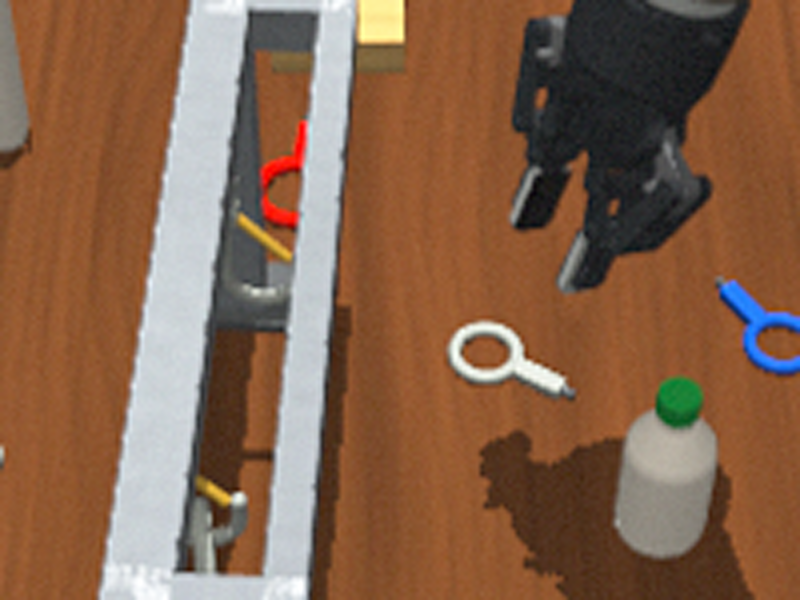

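```bash
python3 -m pendant '[[-0.22,-0.06,0.21,0.23,-0.13,0.81,40],[-0.22,-0.06,0.21,0.23,-0.13,0.81,40],[-0.22,-0.06,0.21,0.23,-0.13,0.81,40],[-0.22,-0.06,0.21,0.23,-0.13,0.81,40],[-0.22,-0.06,0.21,0.23,-0.13,0.81,40],[-0.22,-0.06,0.21,0.23,-0.13,0.81,40],[-0.22,-0.06,0.21,0.23,-0.13,0.81,40],[-0.22,-0.06,0.21,0.23,-0.13,0.81,40],[-0.22,-0.06,0.21,0.23,-0.13,0.81,40],[-0.22,-0.06,0.21,0.23,-0.13,0.81,40],[-0.22,-0.06,0.21,0.23,-0.13,0.81,40],[-0.22,-0.06,0.21,0.23,-0.13,0.81,40],[0,0,0,0,0,0,40],[0,0,0,0,0,0,40]]'
python3 - <<'E'
from kin import *
s,R=st();p=s['tool_pos']
a=chk(p,R,[.4625,-.1106,.006],down(-31.8),5,s['joint_pos'],0)
E
```

```text
t: 17.75
tool_pos: [0.4618, -0.1099, 0.1118]
orientation: [0.873, 0.487, -0.003, 0.001]
force: [0.5, -0.2, 0.5]
grip_width: 0.0398
t 17.75 p [ 0.4618 -0.1099  0.1118] rack [-178.2 -133.6  111.8] ey [ 0.85  -0.526 -0.002] ez [-0.005 -0.004 -1.   ] F [ 0.5 -0.2  0.5] M [ 0.03 -0.09 -0.01] w 39.8 j [ 0.11  0.26 -0.52  0.01 -0.8  -2.24]
5 rows [0.001, 0.005, 0.529, -0.003, 0.012, 0.002] total tool-shift mm/rot deg [  0.2   1.  105.8] [-0.1  0.4  0.1]
```

```bash
python3 -m pendant '[[0,0,0.6,0,0.06,0,40],[0,0.02,0.6,0,0,0,40],[0,0,0.6,0,0,0,40],[0,0,0.4,0,0,0,40],[0,0,0.3,0,0,0,40],[0,0,0.18,0,0,0,40],[0,0,0,0,0,0,40]]'
python3 - <<'E'
from kin import *
st();crop(get_image('scene'),320,190,420,265,8,'pics/m.png')
E
```

```text
t: 18.33
tool_pos: [0.4622, -0.1101, 0.0045]
orientation: [0.873, 0.487, -0.001, -0.001]
force: [-0.1, -0.6, 0.2]
grip_width: 0.0399
t 18.33 p [ 0.4622 -0.1101  0.0045] rack [-177.8 -133.8    4.5] ey [ 0.851 -0.526 -0.002] ez [-0.002  0.    -1.   ] F [-0.1 -0.6  0.2] M [-0.08  0.02  0.01] w 39.9 j [ 0.11  0.44 -0.62 -0.   -0.51 -2.23]
```

View pics/m.png

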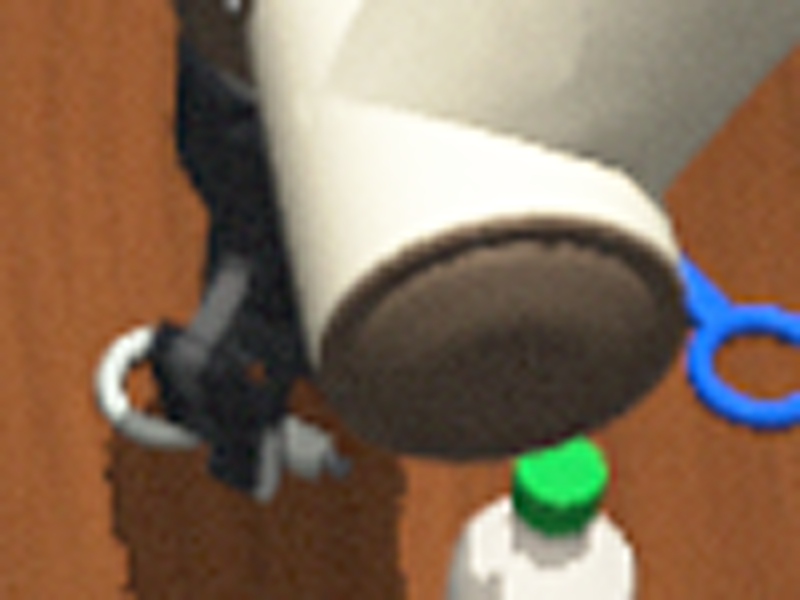

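```bash
python3 -m pendant '[[0,0,0.02,0,0,0,20],[0,0,0,0,0,0,20],[0,0,0,0,0,0,5],[0,0,0,0,0,0,5],[0,0,0,0,0,0,5],[0,0,0,0,0,0,5],[0,0,0,0,0,0,5],[0,0,-0.2,0,0,0,5],[0,0,-0.5,0,0,0,5],[0,0,-0.7,0,0,0,5],[0,0,-0.9,0,0,0,5],[0,0,-0.9,0,0,0,5],[0,0,0,0,0,0,5]]' 80
python3 - <<'E'
from kin import *
s,R=st();crop(get_image('scene'),290,150,390,225,8,'pics/n.png')
p=s['tool_pos'];c=p+R[:,1]*.039;print((proj('scene',c)-[290,150])*8)
R2=Rz(20)@lean(20)
a=chk(p,R,r2w([-185,-60,210]),Rz(25)@lean(18),12,s['joint_pos'])
a=chk(*a[:2],*pose((-120,-80,190),45,25,58),12,a[2])
E
```

```text
t: 19.47
tool_pos: [0.4674, -0.1107, 0.14]
orientation: [0.873, 0.487, 0.006, 0.004]
force: [0.7, 0.7, -1.3]
grip_width: 0.0078
t 19.47 p [ 0.4674 -0.1107  0.14  ] rack [-172.6 -134.1  140. ] ey [ 0.851 -0.526  0.013] ez [ 0.015  0.    -1.   ] F [ 0.7  0.7 -1.3] M [ 0.02 -0.12  0.03] w 7.8 j [ 0.11  0.23 -0.48  0.   -0.85 -2.23]
[[407.23787884 393.71230978]]
12 rows [0.165, -0.017, -0.146, -0.219, 0.116, -0.741] total tool-shift mm/rot deg [ 79.3  -8.  -70.1] [-15.8   8.4 -53.4]
   [-170. -128.  146.] [ 0.12  0.21 -0.49  0.01 -0.83 -2.17] err 0.0 maxdq/s 0.71
   [-168. -122.  152.] [ 0.14  0.19 -0.5   0.01 -0.82 -2.11] err 0.0 maxdq/s 0.72
   [-167. -115.  158.] [ 0.15  0.17 -0.51  0.01 -0.8  -2.05] err 0.0 maxdq/s 0.74
   [-166. -109.  164.] [ 0.17  0.15 -0.51  0.01 -0.79 -1.99] err 0.0 maxdq/s 0.76
   [-166. -102.  170.] [ 0.18  0.13 -0.52  0.01 -0.77 -1.92] err 0.0 maxdq/s 0.79
   [-167.  -96.  176.] [ 0.19  0.11 -0.53  0.01 -0.76 -1.86] err 0.0 maxdq/s 0.81
   [-169.  -89.  182.] [ 0.2   0.09 -0.54  0.   -0.74 -1.78] err 0.0 maxdq/s 0.84
   [-171.  -83.  187.] [ 0.21  0.07 -0.55 
[... 765 characters left out ...]
-0.63 -0.21 -0.5  -1.19] err 0.0 maxdq/s 0.76
   [-177.  -77.  184.] [ 0.14 -0.01 -0.63 -0.27 -0.46 -1.12] err 0.0 maxdq/s 0.96
   [-174.  -80.  179.] [ 0.11  0.   -0.63 -0.35 -0.43 -1.02] err 0.0 maxdq/s 1.2
   [-172.  -83.  174.] [ 0.07  0.01 -0.62 -0.45 -0.41 -0.89] err 0.0 maxdq/s 1.47
   [-169.  -86.  169.] [ 0.02  0.03 -0.6  -0.56 -0.41 -0.75] err 0.0 maxdq/s 1.73
   [-167.  -89.  164.] [-0.04  0.04 -0.58 -0.69 -0.41 -0.59] err 0.0 maxdq/s 1.93
   [-164.  -92.  159.] [-0.1   0.06 -0.55 -0.82 -0.43 -0.42] err 0.0 maxdq/s 2.04
   [-160.  -95.  154.] [-0.18  0.09 -0.54 -0.94 -0.46 -0.25] err 0.0 maxdq/s 2.05
   [-157.  -97.  149.] [-0.25  0.11 -0.52 -1.06 -0.5  -0.08] err 0.0 maxdq/s 1.98
```

View pics/n.png

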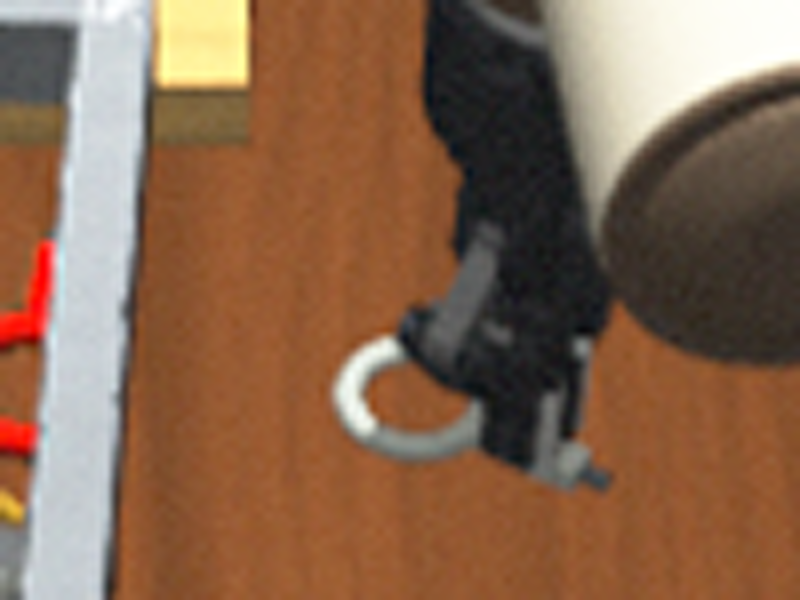

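```bash
python3 -m pendant '[[0.16,-0.02,-0.15,-0.22,0.12,-0.74,5],[0.16,-0.02,-0.15,-0.22,0.12,-0.74,5],[0.16,-0.02,-0.15,-0.22,0.12,-0.74,5],[0.16,-0.02,-0.15,-0.22,0.12,-0.74,5],[0.16,-0.02,-0.15,-0.22,0.12,-0.74,5],[0.16,-0.02,-0.15,-0.22,0.12,-0.74,5],[0.16,-0.02,-0.15,-0.22,0.12,-0.74,5],[0.16,-0.02,-0.15,-0.22,0.12,-0.74,5],[0.16,-0.02,-0.15,-0.22,0.12,-0.74,5],[0.16,-0.02,-0.15,-0.22,0.12,-0.74,5],[0.16,-0.02,-0.15,-0.22,0.12,-0.74,5],[0.16,-0.02,-0.15,-0.22,0.12,-0.74,5],[0,0,0,0,0,0,5]]' 90
python3 - <<'E'
from kin import *
s,R=st()
a=chk(s['tool_pos'],R,*pose((-130,-80,192),45,25,58),14,s['joint_pos'],0)
E
```

```text
t: 20.6
tool_pos: [0.4516, -0.0383, 0.2042]
orientation: [0.553, 0.819, 0.128, 0.08]
force: [0.1, 0.1, -1.5]
grip_width: 0.0068
t 20.6 p [ 0.4516 -0.0383  0.2042] rack [-192.   -62.5  204.2] ey [0.886 0.355 0.298] ez [ 0.273  0.121 -0.954] F [ 0.1  0.1 -1.5] M [-0.29  0.64 -0.05] w 6.8 j [ 0.24 -0.01 -0.58 -0.08 -0.71 -1.37]
14 rows [-0.076, -0.036, 0.09, -0.329, -0.006, -0.005] total tool-shift mm/rot deg [-42.3 -20.1  50.2] [-27.6  -0.5  -0.4]
```

```bash
python3 -m pendant '[[-0.08,-0.04,0.09,-0.33,-0.01,-0.01,5],[-0.08,-0.04,0.09,-0.33,-0.01,-0.01,5],[-0.08,-0.04,0.09,-0.33,-0.01,-0.01,5],[-0.08,-0.04,0.09,-0.33,-0.01,-0.01,5],[-0.08,-0.04,0.09,-0.33,-0.01,-0.01,5],[-0.08,-0.04,0.09,-0.33,-0.01,-0.01,5],[-0.08,-0.04,0.09,-0.33,-0.01,-0.01,5],[-0.08,-0.04,0.09,-0.33,0,0,5],[-0.08,-0.04,0.09,-0.33,0,0,5],[-0.08,-0.04,0.09,-0.33,0,0,5],[-0.07,-0.03,0.09,-0.33,0,0,5],[-0.07,-0.03,0.09,-0.33,0,0,5],[-0.07,-0.03,0.09,-0.33,0,0,5],[-0.07,-0.03,0.09,-0.33,0,0,5],[0,0,0,0,0,0,5],[0,0,0,0,0,0,5]]'
python3 - <<'E'
from kin import *
s,R=st();p=s['tool_pos']
c=p+R[:,1]*.039;B=p+R[:,1]*.058; print('B',w2r(B),(proj('scene',c)-[250,140])*4,(proj('top',c)-[250,160])*4)
crop(get_image('scene'),250,140,450,290,4,'pics/o.png')
crop(get_image('top'),250,160,450,310,4,'pics/o2.png')
a=chk(p,R,*pose((-85,-80,186),45,25,58),4,s['joint_pos'],0)
a=chk(*a[:2],*pose((-42,-80,181),45,25,58),5,a[2],0)
E
```

```text
t: 21.93
tool_pos: [0.4754, -0.0768, 0.1496]
orientation: [0.518, 0.766, 0.317, 0.212]
force: [0.8, 1.0, -1.2]
grip_width: 0.007
t 21.93 p [ 0.4754 -0.0768  0.1496] rack [-166.4  -99.8  149.6] ey [0.658 0.263 0.706] ez [ 0.654  0.266 -0.709] F [ 0.8  1.  -1.2] M [-0.64  1.52 -0.01] w 7.0 j [-0.26  0.1  -0.54 -1.06 -0.51 -0.08]
B [-129.01220066  -82.6646137   190.54687662] [[368.8535802  278.10752323]] [[360.67203372 436.44808299]]
4 rows [-0.102, 0.162, 0.202, -0.005, 0.0, -0.01] total tool-shift mm/rot deg [-16.4  25.9  32.3] [-0.1  0.  -0.2]
5 rows [-0.091, 0.12, 0.155, 0.0, 0.0, 0.0] total tool-shift mm/rot deg [-18.2  24.   31.1] [0. 0. 0.]
```

View pics/o.png

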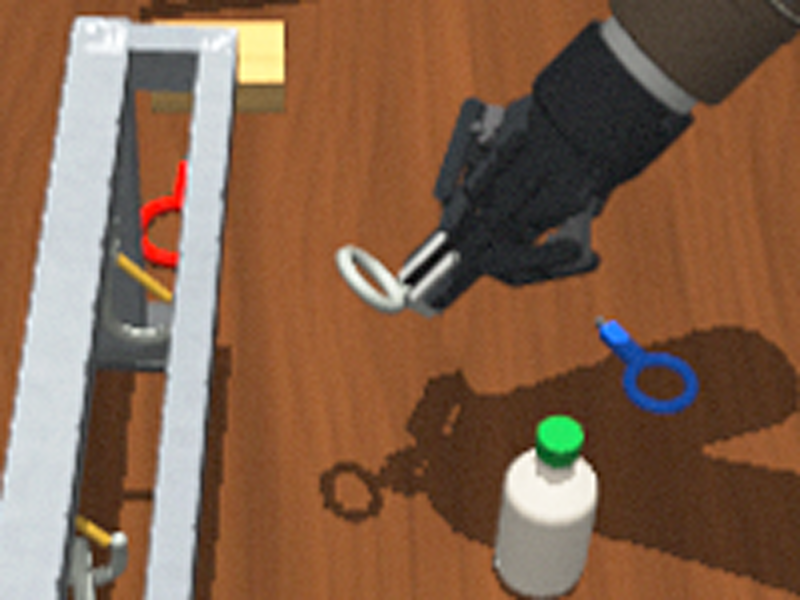

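View pics/o2.png

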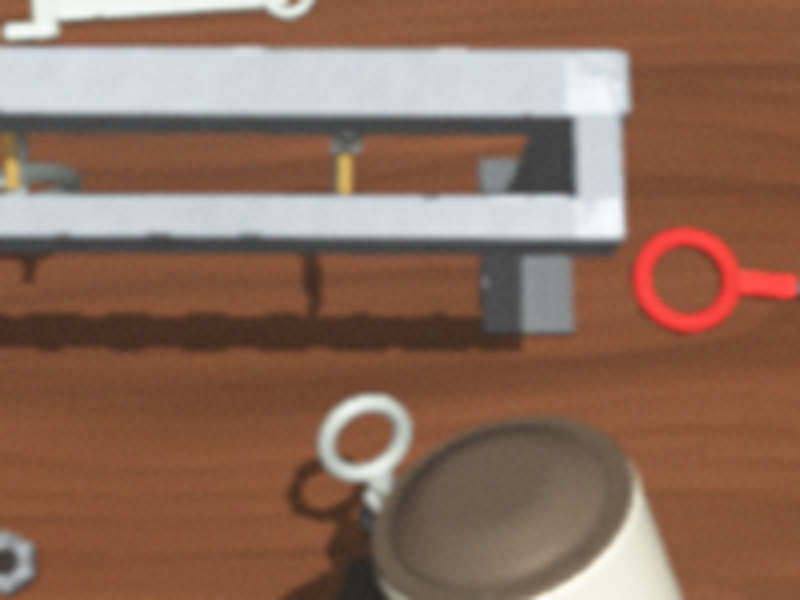

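```bash
python3 -m pendant '[[-0.1,0.16,0.2,0,0,-0.01,5],[-0.1,0.16,0.2,0,0,-0.01,5],[-0.1,0.16,0.2,0,0,-0.01,5],[-0.1,0.16,0.2,0,0,-0.01,5],[0,0,0,0,0,0,5]]' 100
python3 - <<'E'
from kin import *
s,R=st();p=s['tool_pos']
B=p+R[:,1]*.058; print('B',w2r(B))
a=chk(p,R,*pose((-42,-80,182),45,25,58),5,s['joint_pos'],0)
E
```

```text
t: 22.45
tool_pos: [0.5225, -0.0745, 0.1466]
orientation: [0.513, 0.768, 0.318, 0.215]
force: [0.4, -0.5, -1.7]
grip_width: 0.0072
t 22.45 p [ 0.5225 -0.0745  0.1466] rack [-119.4  -95.2  146.6] ey [0.651 0.272 0.709] ez [ 0.656  0.268 -0.706] F [ 0.4 -0.5 -1.7] M [-0.63  1.55 -0.  ] w 7.2 j [-0.22  0.17 -0.46 -1.06 -0.48 -0.1 ]
B [-82.43590126 -77.55764653 187.65932351]
5 rows [-0.095, 0.105, 0.145, 0.004, -0.002, 0.012] total tool-shift mm/rot deg [-19.   21.1  29.1] [ 0.1 -0.1  0.4]
```

```bash
python3 -m pendant '[[-0.1,0.11,0.15,0,0,0.01,5],[-0.09,0.11,0.15,0,0,0.01,5],[-0.1,0.11,0.15,0,0,0.01,5],[-0.09,0.1,0.14,0,0,0.01,5],[-0.1,0.1,0.14,0,0,0.01,5],[0,0,0,0,0,0,5]]'
python3 - <<'E'
from kin import *
s,R=st();p=s['tool_pos']
B=p+R[:,1]*.058; print('B',w2r(B))
crop(get_image('scene'),240,160,360,250,6.5,'pics/q.png')
crop(get_image('top'),280,170,400,260,6.5,'pics/q2.png')
a=chk(p,R,*pose((-30,-80,173),45,25,58),3,s['joint_pos'],0)
a=chk(*a[:2],*pose((-28,-80,158),45,25,58),3,a[2],0)
E
```

```text
t: 22.95
tool_pos: [0.5617, -0.0795, 0.1408]
orientation: [0.516, 0.766, 0.318, 0.214]
force: [0.5, 0.4, -1.1]
grip_width: 0.0071
t 22.95 p [ 0.5617 -0.0795  0.1408] rack [-80.  -98.2 140.8] ey [0.654 0.266 0.708] ez [ 0.656  0.267 -0.706] F [ 0.5  0.4 -1.1] M [-0.6   1.54 -0.03] w 7.1 j [-0.21  0.23 -0.39 -1.05 -0.48 -0.13]
B [-42.90621626 -80.9484102  181.84562401]
3 rows [-0.038, 0.019, 0.123, 0.005, -0.001, -0.001] total tool-shift mm/rot deg [-4.6  2.3 14.7] [ 0.1 -0.  -0. ]
3 rows [-0.007, -0.078, 0.099, 0.0, 0.0, 0.0] total tool-shift mm/rot deg [-0.8 -9.3 11.9] [0. 0. 0.]
```

View pics/q.png

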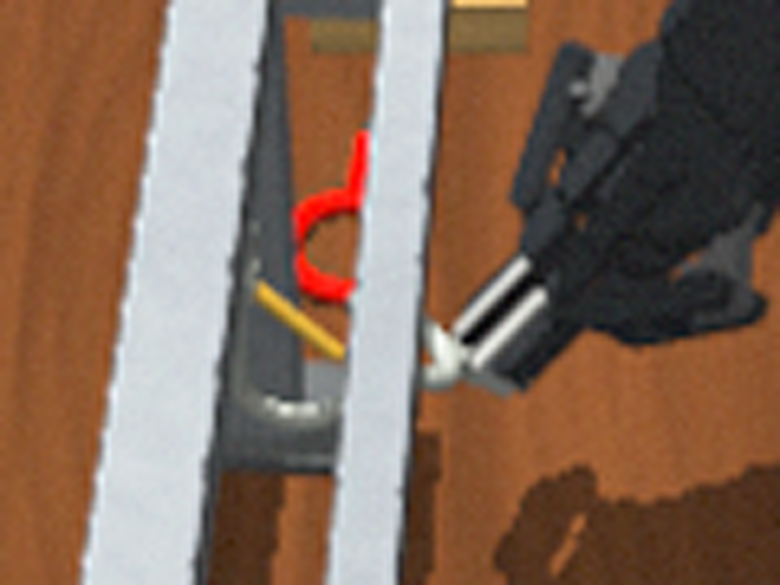

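View pics/q2.png

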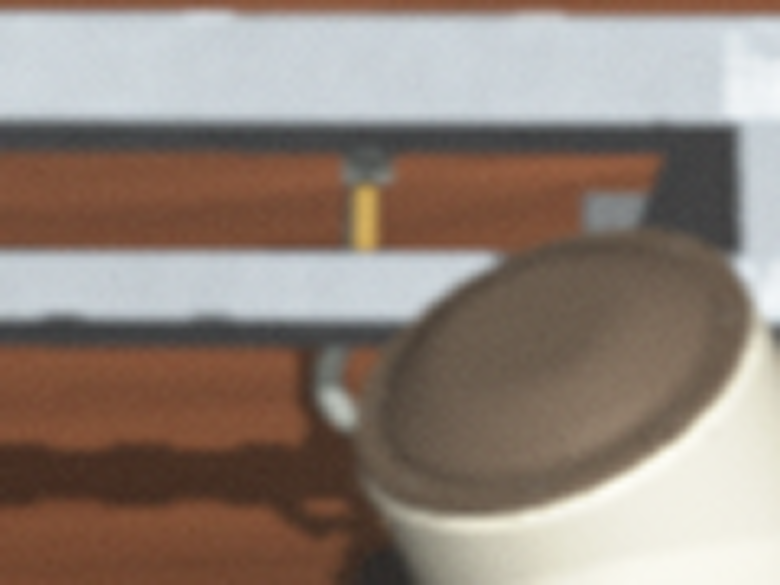

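```bash
python3 -m pendant '[[-0.04,0.02,0.12,0,0,0,5],[-0.04,0.02,0.12,0,0,0,5],[-0.04,0.02,0.12,0,0,0,5],[0,0,0,0,0,0,5]]'
python3 - <<'E'
from kin import *
s,R=st();p=s['tool_pos']
B=p+R[:,1]*.058; print('B',w2r(B))
crop(get_image('scene'),240,160,360,250,6.5,'pics/r.png')
a=chk(p,R,*pose((-28,-80,158),45,25,58),3,s['joint_pos'],0)
E
```

```text
t: 23.38
tool_pos: [0.5738, -0.079, 0.1324]
orientation: [0.516, 0.766, 0.319, 0.214]
force: [-0.3, -0.2, 0.1]
grip_width: 0.0068
t 23.38 p [ 0.5738 -0.079   0.1324] rack [-67.9 -97.1 132.4] ey [0.654 0.265 0.709] ez [ 0.656  0.268 -0.706] F [-0.3 -0.2  0.1] M [-0.32  1.08  0.1 ] w 6.8 j [-0.21  0.26 -0.37 -1.07 -0.47 -0.11]
B [-30.79330688 -79.89650454 173.52499431]
3 rows [-0.011, -0.077, 0.105, 0.007, -0.003, -0.003] total tool-shift mm/rot deg [-1.3 -9.2 12.6] [ 0.1 -0.  -0. ]
```

View pics/r.png

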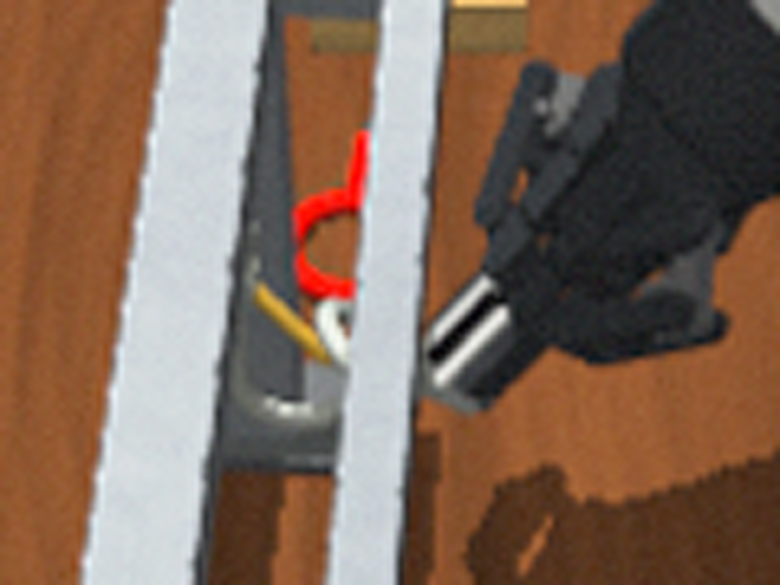

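```bash
python3 -m pendant '[[-0.02,-0.06,0.11,0,0,0,5],[-0.02,-0.06,0.11,0,0,0,5],[-0.02,-0.07,0.11,0,0,0,5],[0,0,0,0,0,0,5]]'
python3 - <<'E'
from kin import *
s,R=st();p=s['tool_pos']
B=p+R[:,1]*.058; print('B',w2r(B), proj('scene',B))
crop(get_image('scene'),240,160,360,250,6.5,'pics/s1.png')
a=chk(p,R,*pose((-26,-80,148),45,25,58),3,s['joint_pos'],0)
E
```

```text
t: 23.77
tool_pos: [0.578, -0.08, 0.1178]
orientation: [0.516, 0.766, 0.318, 0.214]
force: [-0.6, 0.3, 0.8]
grip_width: 0.0066
t 23.77 p [ 0.578  -0.08    0.1178] rack [-63.7 -97.9 117.8] ey [0.654 0.265 0.709] ez [ 0.656  0.267 -0.706] F [-0.6  0.3  0.8] M [-0.35  1.08  0.08] w 6.6 j [-0.23  0.3  -0.37 -1.12 -0.47 -0.04]
B [-26.57891029 -80.66793421 158.90757531] [[288.31799322 215.81330797]]
3 rows [0.003, -0.06, 0.068, 0.007, -0.0, -0.003] total tool-shift mm/rot deg [ 0.3 -7.2  8.1] [ 0.1 -0.  -0. ]
```

View pics/s1.png

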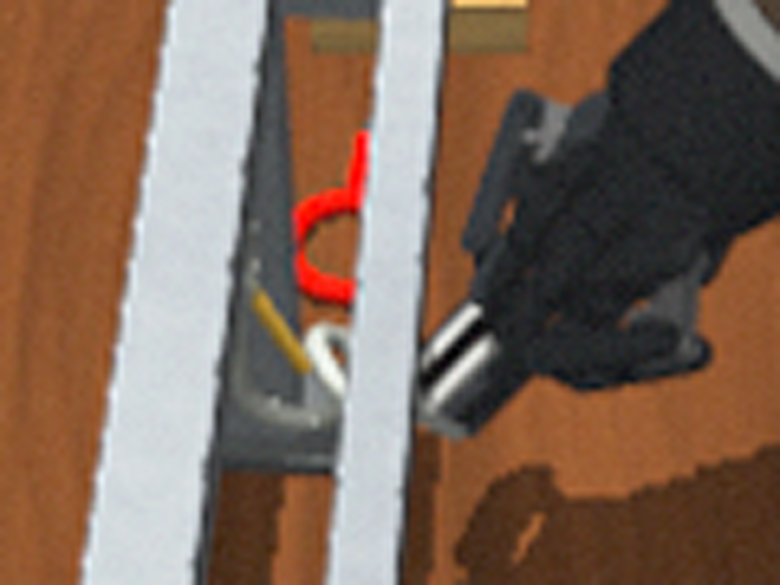

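```bash
python3 -m pendant '[[0,-0.06,0.07,0,0,0,5],[0,-0.06,0.07,0,0,0,5],[0,-0.06,0.07,0,0,0,5],[0,0,0,0,0,0,5]]'
python3 - <<'E'
from kin import *
s,R=st();p=s['tool_pos']
B=p+R[:,1]*.058; print('B',w2r(B), proj('scene',B))
crop(get_image('scene'),240,160,360,250,6.5,'pics/t1.png')
a=chk(p,R,*pose((-21,-80,140),45,25,58),3,s['joint_pos'],0)
E
```

```text
t: 24.15
tool_pos: [0.5784, -0.0792, 0.106]
orientation: [0.516, 0.766, 0.319, 0.213]
force: [0.0, 1.0, -0.4]
grip_width: 0.0073
t 24.15 p [ 0.5784 -0.0792  0.106 ] rack [-63.3 -97.  106. ] ey [0.655 0.265 0.708] ez [ 0.655  0.268 -0.706] F [ 0.   1.  -0.4] M [-0.3   1.22  0.23] w 7.3 j [-0.24  0.32 -0.37 -1.16 -0.47  0.01]
B [-26.14315067 -79.8189348  147.05017538] [[288.28035345 219.75656809]]
3 rows [-0.02, -0.015, 0.068, 0.004, -0.005, -0.005] total tool-shift mm/rot deg [-2.4 -1.7  8.2] [ 0.1 -0.1 -0.1]
```

View pics/t1.png

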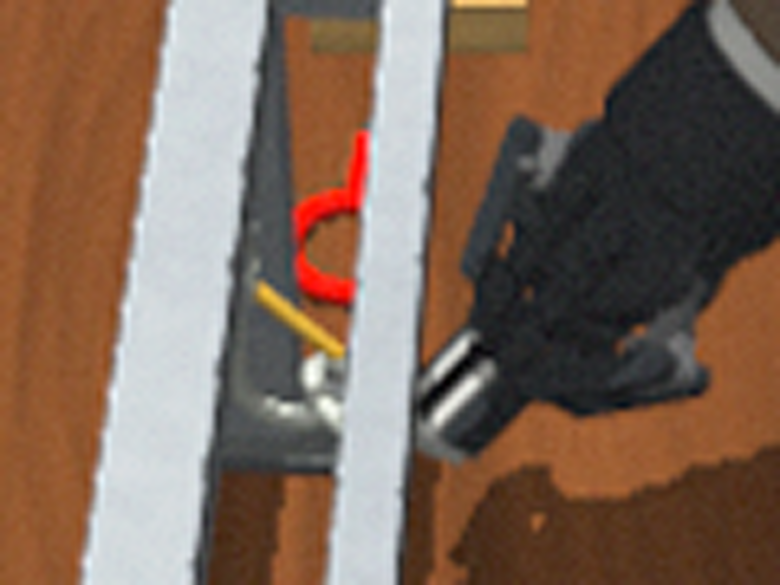

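```bash
python3 - <<'E'
from kin import *
s,R=st();p=s['tool_pos']
for L,y in((60,20),(64,20),(64,30),(70,20)):
    P,RR=pose((-21,-80,139.5),L,y,58); q,e=ik(P,RR,s['joint_pos'])
    A=rot('z',q[0]);W=P-RR[:,2]*.2969; Wc=A@(np.array([.0013,0,.162])+rot('y',q[1])@[0,0,.5631]+rot('y',q[1]-q[2])@[.4215,0,0])
    print(L,y,q.round(2),e,'flange axis pt',W.round(3),'wrist ctr',Wc.round(3))
a=chk(p,R,*pose((-21,-80,140),45,25,58),3,s['joint_pos'],0)
a=chk(*a[:2],*pose((-20.5,-80,139.5),64,22,58),10,a[2])
E
```

```text
t 24.2 p [ 0.5783 -0.0792  0.1062] rack [-63.4 -97.1 106.2] ey [0.655 0.265 0.708] ez [ 0.655  0.268 -0.706] F [ 0.4  1.9 -1.6] M [-0.41  1.32  0.3 ] w 7.1 j [-0.24  0.32 -0.37 -1.16 -0.47  0.01]
60 20 [-0.52  0.45 -0.48 -1.84 -0.71  0.85] 2.0816681711721685e-16 flange axis pt [ 0.348 -0.149  0.238] wrist ctr [ 0.435 -0.247  0.33 ]
64 20 [-0.57  0.51 -0.51 -1.94 -0.82  0.99] 2.55351295663786e-14 flange axis pt [ 0.342 -0.15   0.218] wrist ctr [ 0.419 -0.267  0.297]
64 30 [-0.55  0.52 -0.4  -1.71 -0.89  0.84] 3.1863400806741993e-13 flange axis pt [ 0.361 -0.198  0.218] wrist ctr [ 0.458 -0.282  0.314]
70 20 [-0.62  0.59 -0.55 -2.04 -0.99  1.16] 2.0740562045595823e-11 flange axis pt [ 0.336 -0.152  0.187] wrist ctr [ 0.401 -0.286  0.247]
3 rows [-0.02, -0.015, 0.07, 0.003, -0.005, -0.004] total tool-shift mm/rot deg [-2.4 -1.8  8.4] [ 0.1 -0.1 -0.1]
10 rows [0.004, 0.0, 0.05, -0.317, -0.041, 0.029] total tool-shift mm/rot deg [ 1.5  0.2 19.9] [-19.   -2.5   1.8]
   [-57. -97.  98.] [-0.28  0.35 -0.36 -1.27 -0.49  0.14] err 0.0 maxdq/s 1.31
   [-56. -96.  96.] [-0.32  0.36 -0.37 -1.35 -0.51  0.25] err 0.0 maxdq/s 1.3
   [-54. -95.  95.] [-0.35  0.37 -0.38 -1.44 -0.54  0.36] err 0.0 maxdq/s 1.27
   [-53. -94.  94.] [-0.39  0.39 -0.39 -1.52 -0.58  0.46] err 0.0 maxdq/s 1.22
   [-52. -94.  93.] [-0.43  0.4  -0.4  -1.59 -0.61  0.56] err 0.0 maxdq/s 1.16
   [-50. -93.  91.] [-0.46  0.42 -0.42 -1.66 -0.65  0.65] err 0.0 maxdq/s 1.1
   [-49. -92.  90.] [-0.49  0.44 -0.43 -1.73 -0.69  0.73] err 0.0 maxdq/s 1.03
   [-47. -91.  89.] [-0.52  0.46 -0.45 -1.79 -0.74  0.81] err 0.0 maxdq/s 0.95
   [-46. -90.  88.] [-0.54  0.48 -0.47 -1.84 -0.78  0.89] err 0.0 maxdq/s 0.88
   [-44. -90.  87.] [-0.56  0.51 -0.48 -1.89 -0.83  0.96] err 0.0 maxdq/s 0.81
```

Clear of everything. Seating the ring and swinging the shank down.

```bash
python3 -m pendant '[[-0.02,-0.02,0.07,0,0,0,5],[-0.02,-0.02,0.07,0,0,0,5],[-0.02,-0.01,0.07,0,0,0,5],[0,0,0.05,-0.32,-0.04,0.03,5],[0,0,0.05,-0.32,-0.04,0.03,5],[0,0,0.05,-0.32,-0.04,0.03,5],[0,0,0.05,-0.32,-0.04,0.03,5],[0,0,0.05,-0.32,-0.04,0.03,5],[0,0,0.05,-0.32,-0.04,0.03,5],[0,0,0.05,-0.32,-0.04,0.03,5],[0,0,0.05,-0.32,-0.04,0.03,5],[0,0,0.05,-0.32,-0.04,0.03,5],[0,0,0.05,-0.32,-0.04,0.03,5],[0,0,0,0,0,0,5]]'
python3 - <<'E'
from kin import *
s,R=st();p=s['tool_pos']
B=p+R[:,1]*.058; print('B',w2r(B), proj('scene',B))
crop(get_image('scene'),240,150,400,270,5,'pics/u1.png')
E
```

```text
t: 25.37
tool_pos: [0.5995, -0.073, 0.0895]
orientation: [0.49, 0.688, 0.438, 0.308]
force: [-0.0, 5.3, 9.8]
grip_width: 0.007
t 25.37 p [ 0.5995 -0.073   0.0895] rack [-42.6 -89.9  89.5] ey [0.403 0.136 0.905] ez [ 0.853  0.301 -0.425] F [-0.   5.3  9.8] M [ 0.68 -0.74  1.39] w 7.0 j [-0.57  0.51 -0.48 -1.89 -0.85  0.96]
B [-19.63841104 -80.84592356 141.97915178] [[285.40522379 220.82861808]]
```

View pics/u1.png

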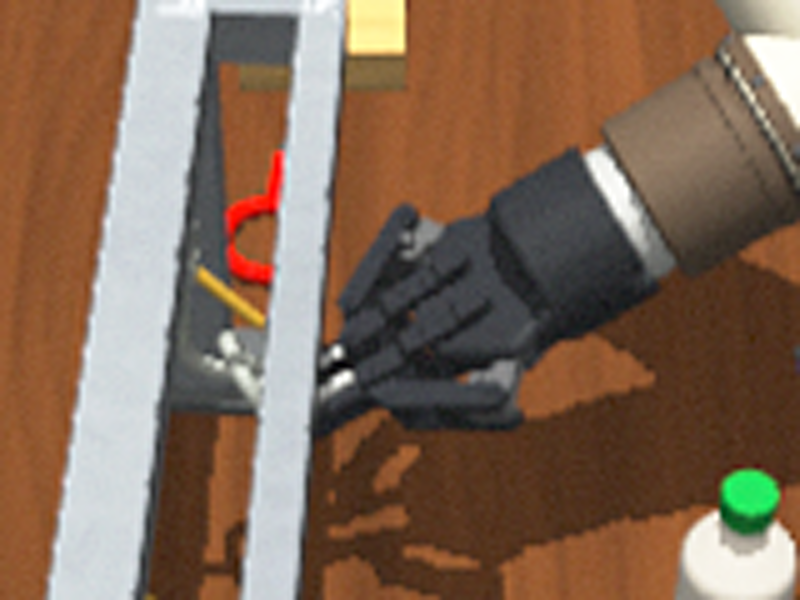

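```bash
python3 -m pendant '[[0.02,0.03,-0.01,0,0,0,5],[0.02,0.02,-0.01,0,0,0,5],[0,0,0,0,0,0,5]]'
python3 - <<'E'
from kin import *
st()
E
```

```text
t: 25.67
tool_pos: [0.5983, -0.0727, 0.0903]
orientation: [0.491, 0.69, 0.434, 0.308]
force: [-0.2, 0.6, 2.9]
grip_width: 0.0067
t 25.67 p [ 0.5983 -0.0727  0.0903] rack [-43.7 -89.6  90.3] ey [0.409 0.141 0.901] ez [ 0.851  0.297 -0.433] F [-0.2  0.6  2.9] M [-0.1   0.72  0.35] w 6.7 j [-0.57  0.5  -0.49 -1.88 -0.84  0.95]
```

Force is nearly relieved. Releasing and backing off.

```bash
python3 -m pendant '[[0,0.02,-0.01,0,0,0,5],[0,0,0,0,0,0,15],[0,0,0,0,0,0,25],[0,0,0,0,0,0,40],[0,0,0,0,0,0,40],[0,0,0,0,0,0,40],[0,0,-0.1,0,0,0,40],[0,0,-0.3,0,0,0,40],[0,0,-0.6,0,0,0,40],[0,0,-0.6,0,0,0,40],[0,0,-0.6,0,0,0,40],[0,0,-0.6,0,0,0,40],[0,0,-0.6,0,0,0,40],[0,0,-0.6,0,0,0,40],[0,0,-0.3,0,0,0,40],[0,0,0,0,0,0,40],[0,0,0,0,0,0,40]]' 60
python3 - <<'E'
from kin import *
s,R=st();p=s['tool_pos']
im=get_image('scene');crop(im,220,140,420,290,4,'pics/v1.png')
im=get_image('top');crop(im,170,150,410,330,3.3,'pics/v2.png')
E
```

```text
t: 27.08
tool_pos: [0.4513, -0.1241, 0.166]
orientation: [0.491, 0.689, 0.434, 0.309]
force: [0.8, -0.2, -0.4]
grip_width: 0.0398
t 27.08 p [ 0.4513 -0.1241  0.166 ] rack [-188.  -148.3  166. ] ey [0.41  0.141 0.901] ez [ 0.852  0.295 -0.433] F [ 0.8 -0.2 -0.4] M [-0.64  1.65 -0.03] w 39.8 j [-0.81  0.21 -0.61 -1.55 -0.96  0.71]
```

View pics/v1.png

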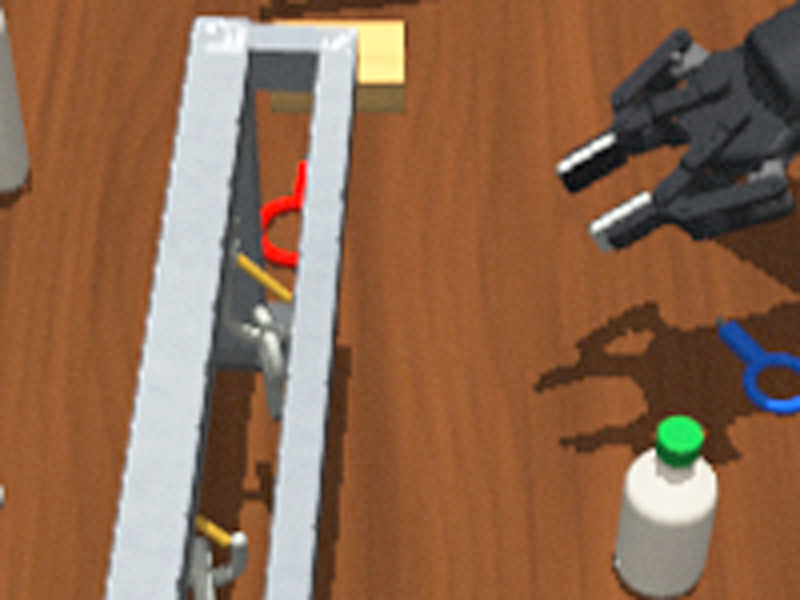

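View pics/v2.png

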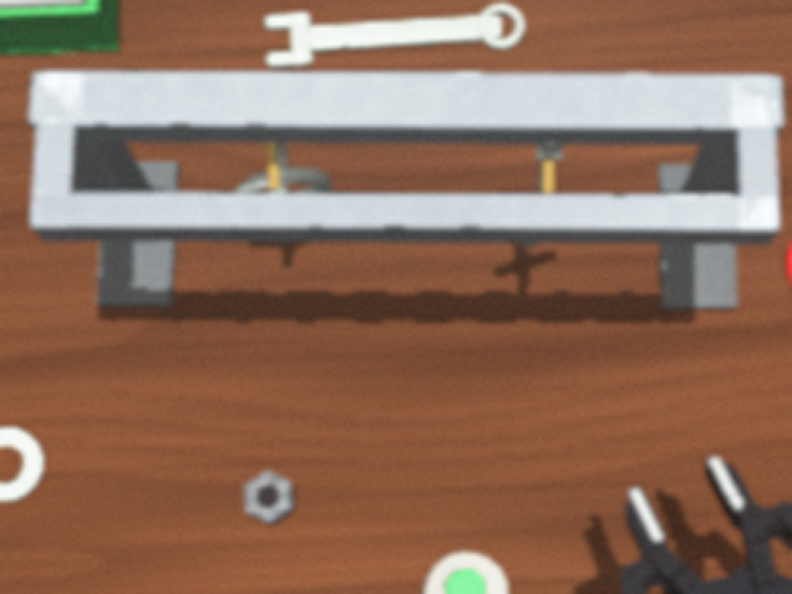

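```bash
for i in 1 2 3; do python3 -m pendant '[[0,0,0,0,0,0,40],[0,0,0,0,0,0,40],[0,0,0,0,0,0,40],[0,0,0,0,0,0,40],[0,0,0,0,0,0,40],[0,0,0,0,0,0,40],[0,0,0,0,0,0,40],[0,0,0,0,0,0,40],[0,0,0,0,0,0,40],[0,0,0,0,0,0,40],[0,0,0,0,0,0,40],[0,0,0,0,0,0,40]]' | head -1; python3 -c "
from h import *
cv2.imwrite('pics/w$i.png',get_image('scene'));cv2.imwrite('pics/x$i.png',get_image('top'))"; done
python3 - <<'E'
from h import *
I=lambda n:cv2.GaussianBlur(cv2.imread(f'pics/{n}.png'),(5,5),0).astype(int)
for a,b in(('w1','w2'),('w2','w3'),('x2','x3')):
    d=abs(I(a)-I(b)).max(2)
    print(a,b,'rack area max',d[140:330,230:320].max() if a[0]=='w' else d[165:260,170:420].max(),'whole',d.max())
# bystanders vs start
for a,b in(('scene0','w3'),('top0','x3')):
    d=(abs(I(a)-I(b)).max(2)>40).astype(np.uint8)
    n,l,st_,c=cv2.connectedComponentsWithStats(d)
    print(a,[(s[:5].tolist()) for s in st_[1:] if s[4]>15])
crop(cv2.imread('pics/w3.png'),220,140,420,290,4,'pics/y.png')
E
```

```text
t: 28.18
t: 29.28
t: 30.38
w1 w2 rack area max 6 whole 12
w2 w3 rack area max 5 whole 7
x2 x3 rack area max 2 whole 6
scene0 [[333, 0, 273, 344, 30660], [536, 0, 64, 24, 744], [606, 2, 27, 16, 187], [601, 7, 5, 9, 24], [557, 22, 74, 105, 4257], [603, 101, 7, 11, 29], [607, 200, 11, 9, 28], [544, 208, 96, 272, 12134], [284, 217, 4, 5, 16], [285, 224, 5, 21, 64], [331, 230, 32, 19, 279], [285, 256, 3, 6, 16], [268, 275, 5, 8, 34], [268, 285, 6, 9, 45]]
top0 [[257, 201, 10, 4, 32], [242, 203, 10, 5, 37], [331, 225, 6, 6, 20], [245, 274, 335, 206, 28901], [418, 274, 32, 42, 598], [537, 343, 15, 6, 60], [549, 367, 20, 16, 92], [574, 367, 7, 13, 18], [573, 373, 8, 14, 29], [0, 434, 44, 46, 1266]]
```

View pics/y.png

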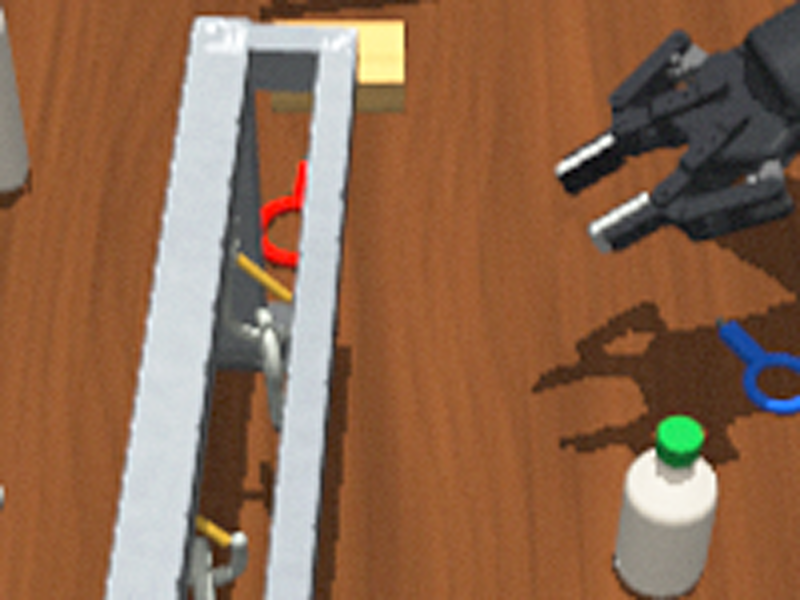

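```bash
python3 - <<'E'
from h import *
for n in('scene0','w3','top0','x3'):
    im=cv2.imread(f'pics/{n}.png');h=cv2.cvtColor(im,cv2.COLOR_BGR2HSV)
    m=((h[...,0]>45)&(h[...,0]<75)&(h[...,1]>150)&(h[...,2]>80)).astype(np.uint8)
    b=((h[...,0]>105)&(h[...,0]<125)&(h[...,1]>170)&(h[...,2]>80)).astype(np.uint8)
    sl=(slice(220,280),slice(370,410)) if n in('scene0','w3') else (slice(310,350),slice(290,330))
    sb=(slice(210,250),slice(390,440)) if n in('scene0','w3') else (slice(340,400),slice(350,410))
    f=lambda q:(np.array(np.nonzero(q)).mean(1)[::-1].round(1).tolist(),int(q.sum()))
    print(n,f(m[sl]),f(b[sb]))
E
```

```text
scene0 ([19.2, 29.7], 109) ([21.4, 22.4], 164)
w3 ([19.2, 29.7], 120) ([21.6, 22.5], 160)
top0 ([nan, nan], 0) ([24.9, 29.4], 106)
x3 ([nan, nan], 0) ([24.3, 29.7], 114)<stdin>:8: RuntimeWarning: Mean of empty slice.
  ret = um.true_divide(
```

```bash
python3 -c "
from station import *
print(close_job())"
```

```text
the job is handed in; nothing more can be done
None
```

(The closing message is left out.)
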